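# Push the slip stone back into its row

### The arm

A 6-joint arm with a two-finger parallel gripper is mounted at the origin on the work surface. World frame = base frame: x ahead of the robot, y to its left, z up, the work surface at z = 0. Lengths are in mm, angles in degrees, forces in N, time in s.
With the tool pointing down it reaches from about 325 to 750 mm from the base axis. Payload 7.6 kg.
Tool frame: the origin (TCP) lies on the centre line of the jaws, within the pads' length; the fingertips stand ahead of it and the grasp point (between the pads) lies 3 mm ahead of it (tip_reach is the z of the fingertips in the tool frame, in mm); z points along the fingers, y is the direction in which the jaws open and shut (so a half turn about z gives the same grasp; the last joint's range is limited). The gripper opens to 85 mm and grips with 20 to 120 N. Pads are 22 mm wide; open, the fingers measure 114 mm over their backs; the gripper's body (76 mm by 85 mm) begins 54 mm behind the grasp point. The pads swing forward as they close: fully open they stand 13 mm farther back than shut.
Start: joints at [-67.741, 2.991, 80.254, -0, 96.75, -4.028], TCP at [232.534, -470.714, 253.323] pointing down, gripper open.
Joint ranges: [-166.34, 166.34], [-52.06, 124.39], [6.96, 135.62], [-60.46, 240.46], [14.63, 156.25], [-167.68, 167.68]. Speed limits (degrees/s): [147.25, 147.25, 172.46, 180, 180, 180].

### API

Orientations are given as a 3x3 rotation matrix whose columns are the frame's x, y, z axes.
In Python, from station import state, get_image, hand_in, tip_reach gives the robot as it stands.
- The arm moves only by the tool carry_out, never from a script. Its argument "deltas" is a list of rows, each a list of 3 entries, a list of its own where there are three numbers: the shift along the world's x, y, z as a fraction of full scale, then the turn about the world's z as a fraction of full scale, then the gripper's target within -1 to 1 (shut at 1, half-way at 0, fully open at -1). In form: [[[tx, ty, tz], roll, hand], ...]. A call has 1 to 10 rows; each row is the pose to reach, as a shift and turn from the pose measured when the call began, turning the shorter way round; what a row does not reach only later rows make up. Full scale, the value 1, is 0.12 m for a shift and 180 degrees for a turn. A row lasts 1/12 s, in which the tool goes at most 41.7 mm and 7.16 degrees, less where a joint would pass 70% of its speed; a pose out of reach is approached as far as the arm can. A call with a number of a shift or a turn outside -1 to 1 is refused whole. A call with a gripper value outside its range is refused whole. The fingers move at their own pace and stop on an object; the grip force is fixed at half the most. Time passes only in rows, so rows that repeat a pose let the fingers close. It gives the time, the measured TCP pose, the force and the opening at its end, in the units of the state.
- state(): the state, without advancing time (a new reading comes with each control period).
- get_image(name): name is "scene" or "top" or "wrist"; returns a dict with "img" (480x640x3 uint8, red, green, blue), "vfov" (degrees; the focal length in pixels is half the picture's height over the tangent of half this angle, whatever the lens; pixels are square), "cx", "cy" (the principal point, pixels), "dist_coeffs" ([k1, k2, p1, p2, k3] as OpenCV has them; the pictures are not rectified), "R" (3x3) and "t" (3): a world point X has camera coordinates R X + t; the wrist camera has in their place "hand_eye" (4x4, takes a point from camera to tool coordinates, whose origin is the TCP and whose axes are the flange's). Camera axes: x right, y down, z forward; pixel columns grow to the right and rows downward; lengths in mm; the calibration is good to about 2 mm. A picture is of the moment at which its call begins: read the wrist's pose just before it. There is no depth.
- hand_in(): hands the job in, once; it reports no verdict.
The state is a dict: "clock": time; "qpos": joint angles; "qd": joint speeds; "joint_torque": joint torques, N m; "tcp_pos": TCP position; "orientation": TCP orientation; "ft_force": force on the tool from outside, world axes, zero at the start; "torque": the same for the moment, N m; "width": opening from 0.0 (shut) to 1.0 (fully open).
Only numpy, scipy, OpenCV 4.12 (cv2) and the standard library are available. Lean on these libraries where they do the work, as an engineer would, in place of code of your own. Each camera call takes 0.05 s, during which the arm holds its last target.

### The job

Pick up the tall tapered sharpening stone and put it back in the wooden rack: slide it, thin end first and upright, in through the rack's open front into the narrow gap between the two middle stones, easing them apart until it is fully home, upright on the rack floor, then let go. The stones are brittle, so push gently and give way to the side that yields, do not topple the others, and leave the tin, the wheel and the brush where they are.

Things in the scene. Friction and masses are not known exactly. Their poses are not given: they have to be found in the camera images.
- rack: Fixed plywood rack, open on top and at the front (-x). Origin at bench height under the row's middle; x points into the rack (the way to push), y left across the row. Floor 6 mm above the bench, from x -62 mm to the back wall (inner face x +56 mm). Low side walls beside the rear half only (x over -7 mm), inner faces at y +72 and -72 mm. Walls 12 mm thick, tops 45 mm above the bench.
- row (a point): Middle of the rack floor. Four stones 110 long (x) x 60 mm high stand in the row, tops 66 mm above the bench: two middle ones (tracked) and outside them two end ones (untracked), 40 and 20 mm thick, sides vary. Beside the thick one the row is blocked: its middle stone yields about 2 mm; the other about 22 mm, against a few N of friction. So the tall stone ends 6 to 14 mm off, on the side that gives.
- slip_stone: The stone to put away: grey, stands upright on the bench, 110 long (x), 28 thick (y), 100 mm high, 0.3 to 0.6 kg. The last 45 mm at +x taper on both sides, over the full height, to a 5 mm thick vertical edge. Origin at the centre of its underside. Grip across its thickness in the upper 30 mm, which stay above the row. Home: its origin is level with the rack's origin in the rack's x.
- slip_nose (a point): Foot of the tall stone's thin edge: on its underside, 55 mm from its origin along its +x. All stones are brittle: more than 20 N between the tall stone (or the fingers) and a middle stone, or more than 40 N between the tall stone and the rack (a hard knock), is damage.
- left_stone: Middle stone left (+y in the rack) of the gap: grey block 110 long (x) x 24 thick (y) x 60 mm high, about 0.3 kg, free to slide and tip. Origin at the centre of its underside. The gap between it and right_stone is 9 to 13 mm wide at the start.
- right_stone: Middle stone right (-y in the rack) of the gap, the same block as left_stone: 24 mm thick, 60 mm high, origin at the centre of its underside.
- oil_tin: Bystander: plain metal tin, 60 mm diameter, 85 mm high, standing to one side of the rack (the slip stone stands on the other side). Origin at the centre of its underside.
- wheel: Bystander: pale polishing wheel lying flat on the bench, 90 mm diameter, 26 mm high. Origin at the centre of its underside.
- brush: Bystander: hand brush lying on the bench.
Not all that is in view belongs to the job. Leave any blue look-alike of the slip_stone alone.

How it is judged (in metres and radians):
On the way:
1. The thin end of the tall stone is between the two middle stones, brought in from the front: low (underside less than 25 mm above the bench), upright, and not yet more than two thirds in (x of slip_stone in the frame of rack between -0.09 and -0.03 m and y of slip_stone in the frame of rack between -0.03 and 0.03 m and z of slip_stone in the frame of rack between 0 and 0.025 m and angle between slip_stone's own z axis and vertical below 0.25 rad), for 0.1 s.
At the end, for the whole second after the job is handed in: The tall stone stands released, still, on the rack floor between the middle stones, thin end to the back, home within 5 mm, upright and square within 0.08 rad; the middle stones stand on the floor on either side, tilted under 0.1 rad, at most 12 mm out of the rack (x of slip_stone in the frame of rack between -0.005 and 0.005 m and y of slip_stone in the frame of rack between -0.025 and 0.025 m and z of slip_stone in the frame of rack between 0.003 and 0.009 m and angle between slip_stone's own z axis and vertical below 0.08 rad and angle between the x axis of slip_stone and the x axis of rack, either way round below 0.08 rad and linear speed of each of slip_stone, left_stone, right_stone below 0.01 m/s and x of slip_nose in the frame of rack above 0.03 m and angle between each of left_stone, right_stone's own z axis and vertical below 0.1 rad and x of left_stone in the frame of rack between -0.012 and 0.006 m and z of left_stone in the frame of rack between 0.003 and 0.01 m and y of left_stone in the frame of slip_stone above 0.02 m and x of right_stone in the frame of rack between -0.012 and 0.006 m and z of right_stone in the frame of rack between 0.003 and 0.01 m and y of right_stone in the frame of slip_stone below -0.02 m); the robot touches nothing.
It fails at once if a middle stone is toppled (tilted more than 0.35 rad) (angle between any of left_stone, right_stone's own z axis and vertical above 0.35 rad).
It fails at once if more than 20 N between the tall stone or the fingers and a middle stone (contact force between any of slip_stone, the fingers and left_stone above 20 N or contact force between any of slip_stone, the fingers and right_stone above 20 N).
It fails at once if the tall stone is pressed or knocked against the rack with more than 40 N (contact force between slip_stone and rack above 40 N).
It fails at once if the tin, the wheel or the brush is moved by more than 30 mm (distance of any of oil_tin, wheel, brush from where it was at the start of the episode above 0.03 m).
It also fails if it takes over 69 s, if anything falls off the work surface, if the arm or the gripper's body presses on something with over 40 N, if the wrist force passes 120 N, or if a joint passes its speed limit or range.

## Working session

There is one attempt and no reset: what is moved stays moved. The work goes in short steps, Python scripts to look and compute and a tool call to move; the robot and the scene stay as the last step left them, time stands still between calls to the robot, and variables do not carry over. Pictures are saved under pics/ and viewed, and the job is handed in when it is done.

Besides the shell and the picture viewer there is one more tool, called after "Request:" as a command line: name --argument value ..., lists and objects as JSON in quotes. carry_out: Moves the arm, as the interface text tells. Shift numbers are shares of 0.12 m and turn numbers shares of 180 degrees, none past 1 either way. Its arguments: {"type":"object","properties":{"deltas":{"type":"array","items":{"type":"array"}}},"required":["deltas"]}

```bash
mkdir -p pics; ls
python3 - <<'E'
from station import *
import cv2,json,numpy as np
print(state()); print(tip_reach)
for n in ["scene","top","wrist"]:
    g=get_image(n); cv2.imwrite(f"pics/{n}0.png",cv2.cvtColor(g["img"],cv2.COLOR_RGB2BGR))
    print(n,{k:(np.round(v,4).tolist() if not isinstance(v,(int,float)) else v) for k,v in g.items() if k!="img"})
E
```

```text
pics
{'clock': 0.0, 'qpos': array([-6.77407693e+01,  3.02681057e+00,  8.03150201e+01, -3.42148684e-04,
        9.67487288e+01, -4.02876891e+00]), 'qd': array([0.05613822, 0.13921005, 0.08978178, 0.06446214, 0.00835762,
       0.02464075]), 'joint_torque': array([-3.66405347e-04, -3.81663251e+01, -3.60187876e+01, -9.02534384e-05,
        6.12509844e-03, -8.40465447e-06]), 'tcp_pos': array([ 232.42196765, -470.44447421,  252.45849819]), 'orientation': array([[ 8.96579551e-01,  4.42882314e-01, -6.04200738e-04],
       [ 4.42882714e-01, -8.96578367e-01,  1.46052923e-03],
       [ 1.05129254e-04, -1.57707070e-03, -9.99998751e-01]]), 'ft_force': array([-0.2241616 ,  0.27904718,  1.47033734]), 'torque': array([-0.00621989,  0.01679051, -0.0048211 ]), 'width': 1.0006125944027544}
22.0
scene {'vfov': 56.36804467220133, 'cx': 321.4646916132588, 'cy': 240.5122458913441, 'dist_coeffs': [-0.0585, 0.0, 0.0, 0.0, 0.0], 'R': [[-0.8442, 0.5359, 0.0121], [0.4325, 0.6943, -0.5753], [-0.3167, -0.4804, -0.8179]], 't': [494.069, -161.1334, 1070.2122]}
top {'vfov': 51.46585764155056, 'cx': 324.2911695488998, 'cy': 246.3025198887704, 'dist_coeffs': [-0.0744, 0.0, 0.0, 0.0, 0.0], 'R': [[0.0234, -0.9997, -0.0049], [-0.9979, -0.0231, -0.0601], [0.06, 0.0063, -0.9982]], 't': [-74.1137, 547.1797, 1005.5847]}
wrist {'vfov': 63.84642143500969, 'cx': 324.7624106741884, 'cy': 237.9379401645981, 'dist_coeffs': [-0.0508, 0.0, 0.0, 0.0, 0.0], 'hand_eye': [[-0.0011, -0.9491, -0.315, 80.8484], [1.0, -0.001, -0.0006, -0.7756], [0.0003, -0.315, 0.9491, -119.9578], [0.0, 0.0, 0.0, 1.0]]}
```

View pics/scene0.png

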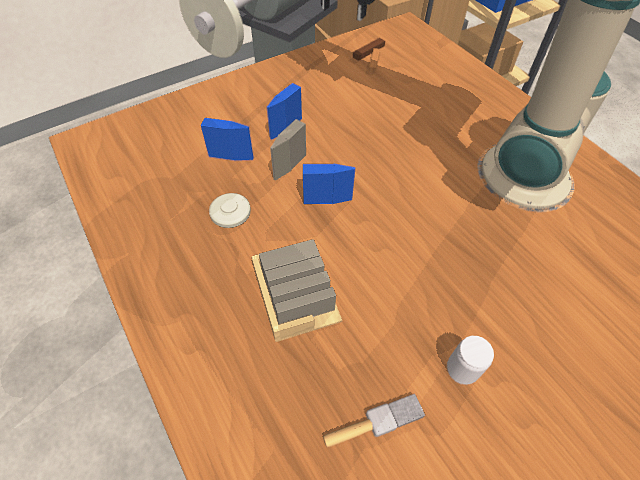

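View pics/top0.png

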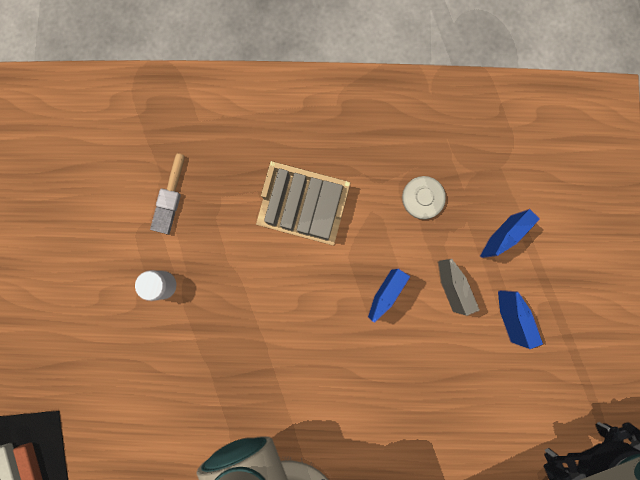

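View pics/wrist0.png

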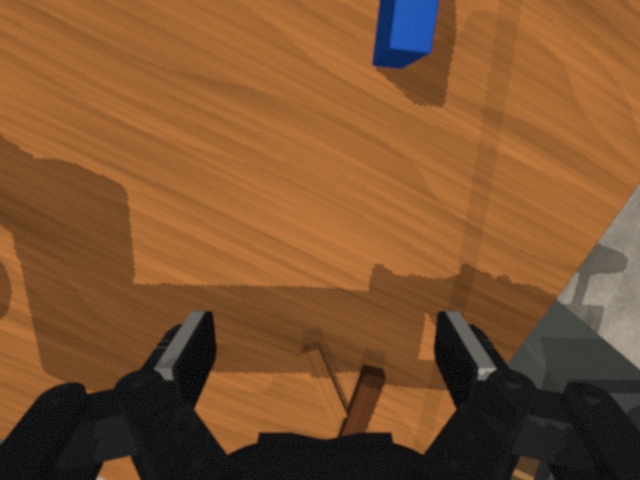

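Top view: the rack is at about (303,203), with its thick end stone on the right at (325,210). The tin is at (155,286), the wheel at (424,198) and the brush at (167,200). Tapered candidates are one grey stone at (458,288) and three blue look-alikes at (388,295), (510,233) and (520,320). The grey one fits, so I'll confirm it in crops.

```bash
cat > h.py <<'E'
from station import *
import cv2,numpy as np
def K(g):
    f=240/np.tan(np.radians(g["vfov"]/2)); return np.array([[f,0,g["cx"]],[0,f,g["cy"]],[0,0,1.]])
def RT(g,s=None):
    if "R" in g: return np.array(g["R"]),np.array(g["t"])
    H=np.array(g["hand_eye"]); R=np.array(s["orientation"])@H[:3,:3]; c=np.array(s["orientation"])@H[:3,3]+s["tcp_pos"]
    return R.T,-R.T@c
def ray(g,uv,s=None):
    R,t=RT(g,s); p=cv2.undistortPoints(np.array(uv,float).reshape(-1,1,2),K(g),np.array(g["dist_coeffs"]))[:,0]
    d=np.c_[p,np.ones(len(p))]@R; return -R.T@t,d
def plane(g,uv,z,s=None):
    c,d=ray(g,uv,s); return c+d*((z-c[2])/d[:,2])[:,None]
def proj(g,X,s=None):
    R,t=RT(g,s); return cv2.projectPoints(np.array(X,float).reshape(-1,1,3),cv2.Rodrigues(R)[0],t,K(g),np.array(g["dist_coeffs"]))[0][:,0]
def save(n,img,crop=None,k=1):
    if crop: x0,y0,x1,y1=crop; img=img[y0:y1,x0:x1]
    img=cv2.resize(img,None,fx=k,fy=k,interpolation=cv2.INTER_CUBIC); cv2.imwrite(f"pics/{n}.png",cv2.cvtColor(img,cv2.COLOR_RGB2BGR))
E
python3 - <<'E'
from h import *
g=get_image("top"); 
a=cv2.resize(g["img"][245:330,425:495],None,fx=6,fy=6,interpolation=cv2.INTER_CUBIC)
b=cv2.resize(g["img"][150:255,250:360],None,fx=5,fy=5,interpolation=cv2.INTER_CUBIC)
save("c_slip",a); save("c_rack",b)
E
```

```text
(no output)
```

View pics/c_slip.png

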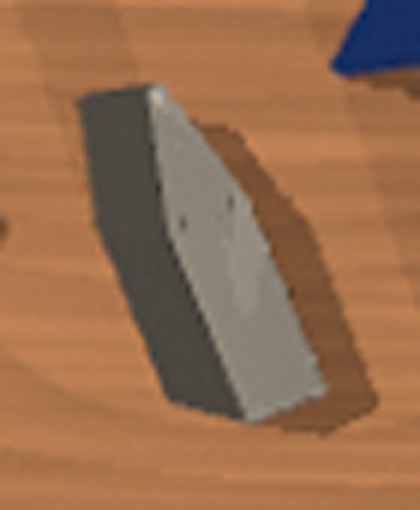

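View pics/c_rack.png

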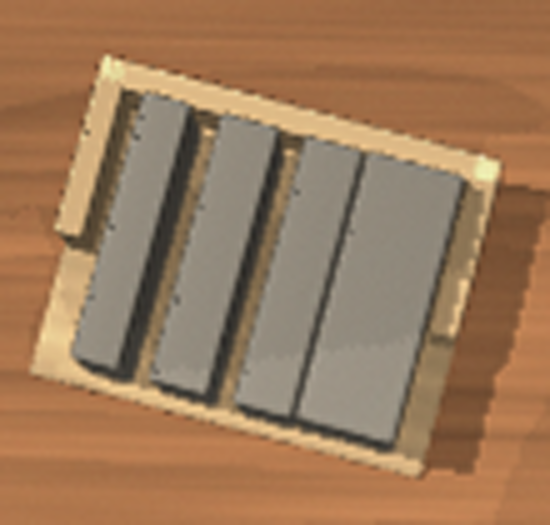

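The crop shows the grey stone's top face with its thin edge at the top, (450.8,259.7). Its blunt end is at the bottom, (466,315) to (479,310). In the rack, the target gap is between the 2nd and 3rd stones. The thick stone on the right is blocked, so the left side yields.

Run:
```python
from h import *
g=get_image("top"); o=np.array([425,245])
P=plane(g,[(450.8,259.7),(466.2,315),(479.3,310)],100)
print(P.round(1)); m=(P[1]+P[2])/2; d=P[0]-m; print("slip len",np.linalg.norm(d),"yaw",np.degrees(np.arctan2(d[1],d[0])),"mid",(m+P[0])/2, np.linalg.norm(P[1]-P[2]))
# rack back wall top corners z45 : back-left outer, back-right outer
q=lambda l:np.array(l)/5+[250,150]
B=plane(g,q([(105,58),(498,162)]),45); print(B.round(1)); d=B[0]-B[1]; print("rack yaw from back wall",np.degrees(np.arctan2(-d[0],d[1])),np.linalg.norm(d))
F=plane(g,q([(33,373),(420,475)]),6); print(F.round(1)); d=F[0]-F[1]; print("front yaw",np.degrees(np.arctan2(-d[0],d[1])),np.linalg.norm(d))
# stones top corners: L mid: back-left,back-right,front-right,front-left
L=plane(g,q([(220,118),(280,130),(212,400),(153,382)]),66);R=plane(g,q([(302,140),(360,153),(295,418),(237,402)]),66)
print(L.round(1),R.round(1))
```

```text
[[ 523.9 -301.2  100. ]
 [ 420.6 -331.6  100. ]
 [ 430.4 -356.4  100. ]]
slip len 107.34646398872165 yaw 23.497291331305824 mid [ 474.70439894 -322.59940354  100.        ] 26.70013905687091
[[ 716.1   50.2   45. ]
 [ 677.  -109.4   45. ]]
rack yaw from back wall -13.75859232474708 164.37390374940207
[[591.4  80.7   6. ]
 [552.5 -81.3   6. ]]
front yaw -13.476145031566276 166.6617937864555
[[688.1   1.5  66. ]
 [683.8 -22.3  66. ]
 [576.3   1.5  66. ]
 [582.8  24.8  66. ]] [[680.  -31.1  66. ]
 [675.3 -54.1  66. ]
 [570.  -31.2  66. ]
 [575.7  -8.3  66. ]]
```

Request:
carry_out --deltas '[[[0.3,0.18,0],0,-1],[[0.6,0.36,0],0,-1],[[0.9,0.54,0],-0.008,-1],[[1,0.62,0],-0.016,-0.4],[[1,0.62,0],-0.016,-0.4]]'

```text
clock: 0.67
tcp_pos: [355.1, -394.0, 252.7]
orientation: [[0.916, 0.401, 0.0], [0.401, -0.916, 0.002], [0.001, -0.001, -1.0]]
ft_force: [-0.7, 0.1, -0.3]
width: 0.749
```

Request:
carry_out --deltas '[[[0.3,0.18,0],0,-0.4],[[0.6,0.36,0],0,-0.4],[[0.85,0.54,0],0,-0.4],[[0.95,0.6,0],0,-0.4],[[0.95,0.6,0],0,-0.4],[[0.95,0.6,0],0,-0.4]]'

```text
clock: 1.17
tcp_pos: [468.7, -322.4, 252.4]
orientation: [[0.916, 0.401, -0.001], [0.401, -0.916, 0.001], [-0.0, -0.002, -1.0]]
ft_force: [-0.0, 0.1, 0.3]
width: 0.7
```

Run:
```python
from h import *
s=state(); print(s["tcp_pos"],s["clock"],s["width"]); g=get_image("wrist"); save("w1",g["img"])
```

```text
[ 468.74921064 -322.35951671  252.35928727] 1.1667 0.6999582704207535
```

View pics/w1.png

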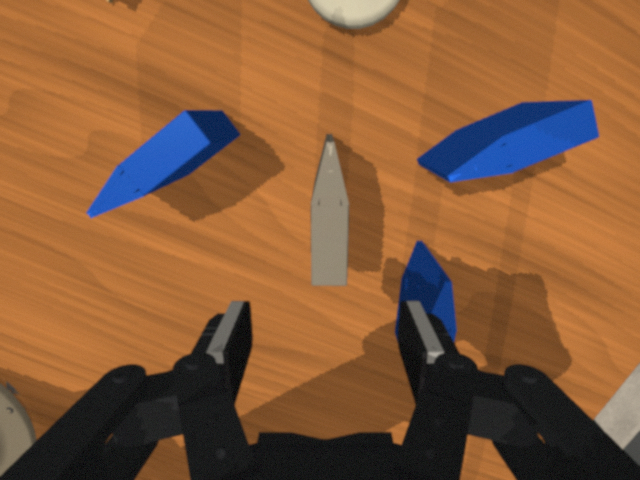

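The wrist view shows the slip stone with its nose at about (330,137). Its back edge runs from (312,285) to (348,285), nearly aligned with the tool.

Run:
```python
from h import *
s=state(); g=get_image("wrist"); im=g["img"]; save("w1c",im,(285,115,375,300),4)
hsv=cv2.cvtColor(im,cv2.COLOR_RGB2HSV); m=((hsv[...,1]<70)&(hsv[...,2]>110)).astype(np.uint8)
m[:, :290]=0;m[:,370:]=0;m[:120]=0;m[300:]=0
c=max(cv2.findContours(m,0,2)[0],key=cv2.contourArea)[:,0]
ys=sorted(set(c[:,1])); print(cv2.boundingRect(c))
for y in (136,140,150,170,205,215,240,265,280,284,285,286): 
    r=np.where(m[y])[0]; print(y,r.min() if len(r) else None,r.max() if len(r) else None)
P=plane(g,[(330,137.5),(312,286),(348.5,286),(311.5,210),(349,210)],100,s); print(P.round(1))
b=(P[1]+P[2])/2;d=P[0]-b;print(np.linalg.norm(d),np.degrees(np.arctan2(d[1],d[0])),np.linalg.norm(P[1]-P[2]),(b+P[0])/2)
d=(P[3]+P[4])/2-b;print(np.degrees(np.arctan2(d[1],d[0])))
```

```text
(311, 140, 37, 144)
136 None None
140 331 332
150 323 334
170 318 339
205 311 347
215 312 347
240 312 346
265 312 345
280 312 345
284 None None
285 None None
286 None None
[[ 527.1 -299.9  100. ]
 [ 418.8 -332.3  100. ]
 [ 430.1 -358.3  100. ]
 [ 474.7 -308.2  100. ]
 [ 485.6 -333.3  100. ]]
112.23765794070523 23.86133236804806 28.40600752850064 [ 475.79250153 -322.59106554  100.        ]
23.780529964781735
```

View pics/w1c.png

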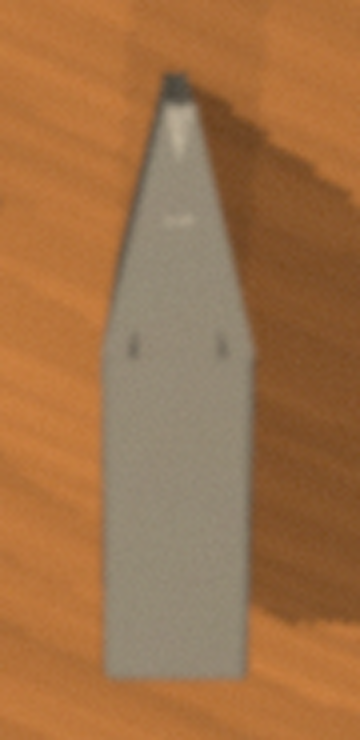

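Request:
carry_out --deltas '[[[-0.042,-0.045,-0.2],0,0],[[-0.042,-0.045,-0.5],0,0],[[-0.042,-0.045,-0.8],0,0],[[-0.042,-0.045,-0.9],0,0],[[-0.042,-0.045,-0.9],0,0]]'

```text
clock: 1.68
tcp_pos: [460.5, -328.3, 141.0]
orientation: [[0.918, 0.398, -0.006], [0.398, -0.918, 0.006], [-0.003, -0.008, -1.0]]
ft_force: [-0.3, -0.1, -0.1]
width: 0.499
```

Run:
```python
from h import *
s=state(); print(s["tcp_pos"],s["clock"],s["width"],s["ft_force"]); g=get_image("wrist"); save("w2",g["img"])
```

```text
[ 460.47811164 -328.3318641   141.04807422] 1.6833 0.4986721901033582 [-0.26642772 -0.14491235 -0.05649185]
```

View pics/w2.png

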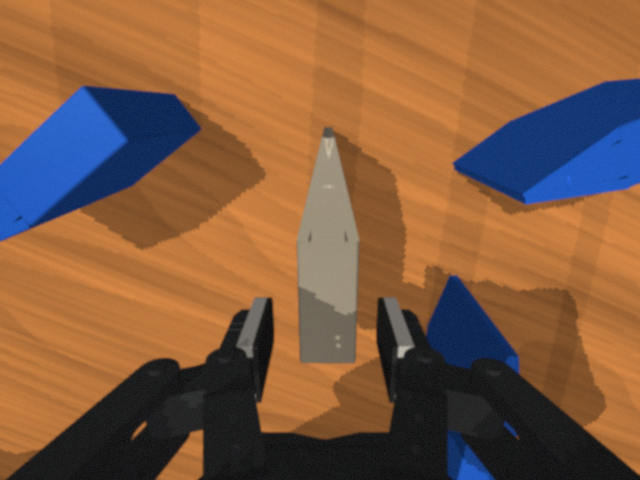

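Request:
carry_out --deltas '[[[0.027,0.006,-0.15],0,0],[[0.027,0.006,-0.3],0,0],[[0.027,0.006,-0.4],0,0],[[0.027,0.006,-0.425],0,0],[[0.027,0.006,-0.425],0,0],[[0.027,0.006,-0.425],0,0]]'

```text
clock: 2.23
tcp_pos: [465.6, -328.9, 95.0]
orientation: [[0.917, 0.398, -0.0], [0.398, -0.917, 0.001], [0.0, -0.001, -1.0]]
ft_force: [0.5, 0.3, 0.0]
width: 0.503
```

Request:
carry_out --deltas '[[[0,0,0],0,0.3],[[0,0,0],0,0.4],[[0,0,0],0,0.6],[[0,0,0],0,0.8],[[0,0,0],0,1],[[0,0,0],0,1],[[0,0,0],0,1],[[0,0,0],0,1]]'

```text
clock: 2.9
tcp_pos: [466.3, -329.4, 96.9]
orientation: [[0.917, 0.398, 0.002], [0.398, -0.917, -0.001], [0.001, 0.001, -1.0]]
ft_force: [-1.0, 1.8, 7.2]
width: 0.313
```

Run:
```python
from h import *
s=state(); print(s["tcp_pos"],s["clock"],s["width"],s["ft_force"]); g=get_image("wrist"); save("w3",g["img"])
```

```text
[ 466.27721168 -329.37821107   96.9270734 ] 2.9 0.31331042119192437 [-1.00718553  1.75318573  7.22944213]
```

View pics/w3.png

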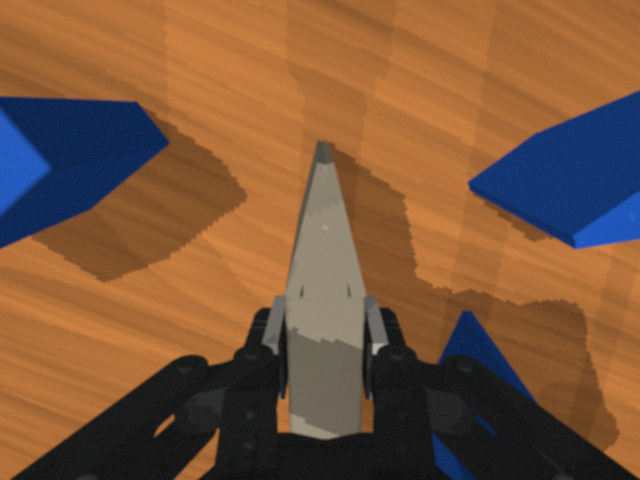

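Run:
```python
from h import *
s=state(); g=get_image("wrist")
P=plane(g,[(315,163.5),(331,163.5),(287.5,298),(365,298)],100,s)
n=(P[0]+P[1])/2; b=(P[2]+P[3])/2; d=n-b; R=s["orientation"]
print(P.round(1),np.linalg.norm(d[:2]),np.degrees(np.arctan2(d[1],d[0])),np.degrees(np.arctan2(R[1,0],R[0,0])))
print("tool frame", (R.T@(n-s["tcp_pos"])).round(1),(R.T@(b-s["tcp_pos"])).round(1))
```

```text
[[ 525.  -299.8  100. ]
 [ 526.9 -304.3  100. ]
 [ 479.8 -308.8  100. ]
 [ 490.2 -332.9  100. ]] 45.0045383030358 24.701894940349263 23.448241484810897
tool frame [65.6 -1.4 -3. ] [20.6 -0.4 -3. ]
```

Request:
carry_out --deltas '[[[0,0,0.03],0,1],[[0,0,0.1],0,1],[[0,0,0.3],0,1],[[0,0,0.5],0,1],[[0,0,0.7],0,1],[[0,0,0.9],0,1],[[0,0,1],0,1],[[0,0,1],0,1],[[0,0,1],0,1]]'

```text
clock: 3.75
tcp_pos: [466.2, -329.4, 216.5]
orientation: [[0.917, 0.398, 0.002], [0.398, -0.917, -0.001], [0.001, 0.001, -1.0]]
ft_force: [-0.1, 0.5, -4.8]
width: 0.314
```

Run:
```python
from h import *
s=state(); print(s["tcp_pos"],s["clock"],s["width"],s["ft_force"]); g=get_image("wrist"); save("w4",g["img"],(240,120,420,460),2)
```

```text
[ 466.20049079 -329.35791821  216.49186556] 3.75 0.31442861310396764 [-0.12897616  0.49555001 -4.77889935]
```

View pics/w4.png

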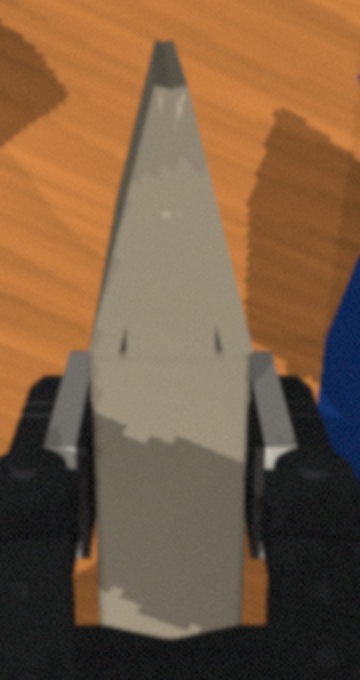

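Request:
carry_out --deltas '[[[0.02,0.15,0],-0.02,1],[[0.03,0.4,0],-0.04,1],[[0.03,0.7,0],-0.06,1],[[0.03,1,0],-0.08,1],[[0.03,1,0],-0.1,1]]'

```text
clock: 4.22
tcp_pos: [468.9, -203.6, 212.7]
orientation: [[0.995, 0.096, -0.004], [0.096, -0.995, 0.006], [-0.003, -0.006, -1.0]]
ft_force: [-0.8, -0.0, -4.0]
width: 0.315
```

Request:
carry_out --deltas '[[[0.02,0.25,0],-0.02,1],[[0.03,0.5,0],-0.04,1],[[0.03,0.75,0],-0.06,1],[[0.03,1,0],-0.08,1],[[0.03,1,0],-0.1,1]]'

```text
clock: 4.63
tcp_pos: [471.6, -79.1, 210.5]
orientation: [[0.977, -0.215, -0.005], [-0.215, -0.977, 0.01], [-0.007, -0.008, -1.0]]
ft_force: [0.2, -0.6, -4.6]
width: 0.313
```

Run:
```python
from h import *
s=state(); print(s["tcp_pos"],np.degrees(np.arctan2(s["orientation"][1,0],s["orientation"][0,0])),s["clock"],s["width"],s["ft_force"])
```

```text
[471.62125888 -79.13263925 210.46728209] -12.397395322169814 4.6333 0.31262940047419846 [ 0.22970537 -0.57461497 -4.5621442 ]
```

Request:
carry_out --deltas '[[[0.02,0.2,0],-0.006,1],[[0.03,0.45,0],-0.006,1],[[0.03,0.7,0],-0.006,1],[[0.03,0.84,0],-0.006,1],[[0.03,0.85,0],-0.006,1],[[0.03,0.85,0],-0.006,1],[[0.03,0.85,0],-0.006,1]]'

```text
clock: 5.22
tcp_pos: [474.8, 22.4, 209.1]
orientation: [[0.972, -0.233, -0.007], [-0.233, -0.972, 0.01], [-0.009, -0.008, -1.0]]
ft_force: [0.3, -0.7, -4.4]
width: 0.315
```

Run:
```python
from h import *
s=state(); print(s["tcp_pos"],np.degrees(np.arctan2(s["orientation"][1,0],s["orientation"][0,0])),s["clock"],s["width"],s["ft_force"])
g=get_image("wrist"); save("w5",g["img"])
g=get_image("top"); save("t5",g["img"],(220,140,380,320),4)
```

```text
[474.77017968  22.39539526 209.14479338] -13.484070234225806 5.2167 0.31477052240128855 [ 0.34402464 -0.73385817 -4.36648235]
```

View pics/w5.png

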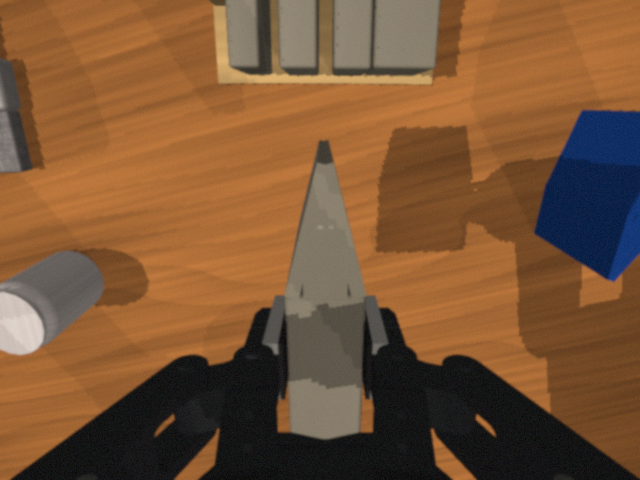

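View pics/t5.png

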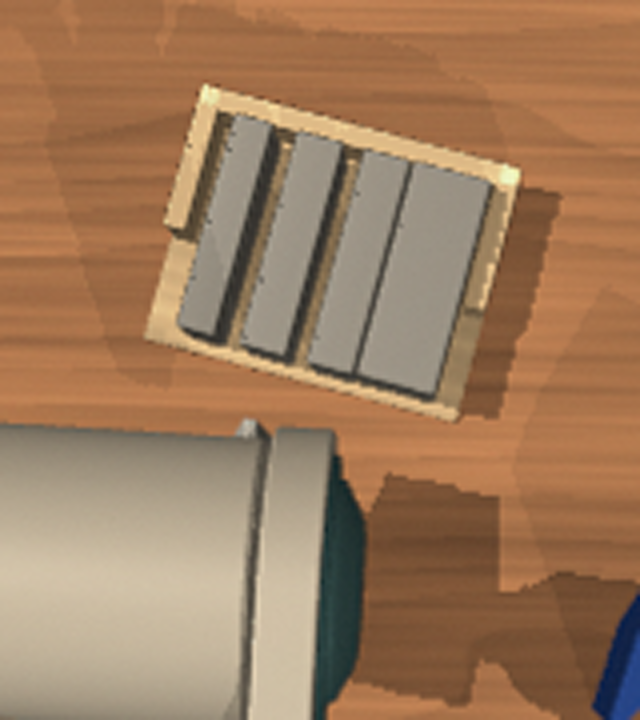

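The wrist view shows the gap at columns 318–333 near row 70 and the stone nose at (324,145), so they are roughly aligned. I'll lower in front of the rack.

Request:
carry_out --deltas '[[[0,0,-0.15],0,1],[[0,0,-0.35],0,1],[[0,0,-0.55],0,1],[[0,0,-0.7],0,1],[[0,0,-0.76],0,1],[[0,0,-0.78],0,1],[[0,0,-0.78],0,1],[[0,0,-0.78],0,1],[[0,0,-0.78],0,1]]'

```text
clock: 6.07
tcp_pos: [475.9, 21.8, 117.7]
orientation: [[0.972, -0.235, -0.004], [-0.235, -0.972, 0.01], [-0.006, -0.008, -1.0]]
ft_force: [0.1, 0.4, -5.0]
width: 0.314
```

Run:
```python
from h import *
s=state(); print(s["tcp_pos"],s["orientation"].round(4),np.degrees(np.arctan2(s["orientation"][1,0],s["orientation"][0,0])),s["clock"],s["width"],s["ft_force"])
g=get_image("wrist"); save("w6",g["img"]); save("w6c",g["img"],(200,0,460,200),3)
g=get_image("scene"); save("s6",g["img"],(220,200,460,380),3)
```

```text
[475.86578788  21.7869371  117.6615318 ] [[ 0.9721 -0.2346 -0.0037]
 [-0.2345 -0.9721  0.0095]
 [-0.0058 -0.0084 -0.9999]] -13.564064083212678 6.0667 0.31365200029005835 [ 0.14457709  0.38423805 -4.95816103]
```

View pics/w6c.png

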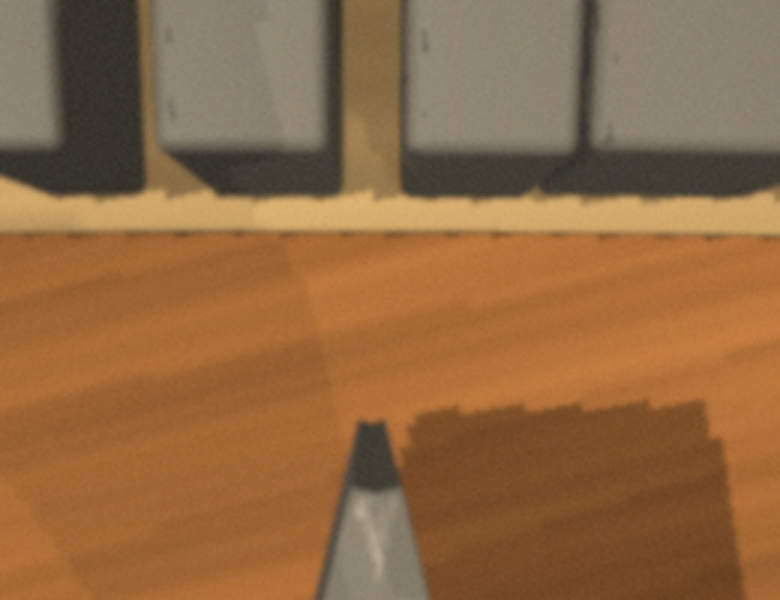

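View pics/s6.png

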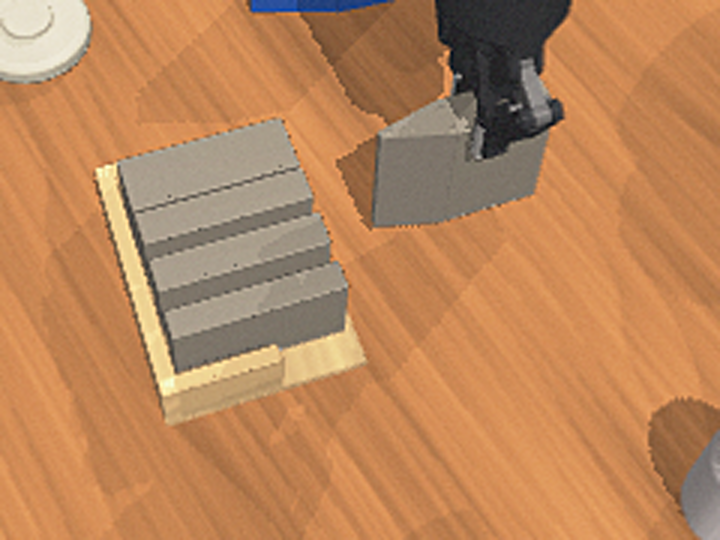

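```bash
cat >> h.py <<'E'
def rk(P,o,yaw):
    c,s_=np.cos(np.radians(yaw)),np.sin(np.radians(yaw)); d=np.asarray(P)[:,:2]-np.array(o); return np.c_[d@[c,s_],d@[-s_,c]]
E
python3 - <<'E'
from h import *
s=state(); g=get_image("wrist")
q=lambda l:np.array(l)/3+[200,0]
yaw=-13.56; o=(631.3,-14.2)
f=plane(g,q([(0,236),(780,233)]),6,s) # maybe lower edge z0..6
d=f[0]-f[1]; print("front yaw",np.degrees(np.arctan2(-d[0],d[1])),rk(f,o,yaw).round(1))
print("gap floor",rk(plane(g,q([(342,192),(402,192)]),6,s),o,yaw).round(1))
print("gap top",rk(plane(g,q([(328,152),(407,152),(325,0),(403,0)]),66,s),o,yaw).round(1))
print("nose bot",rk(plane(g,q([(357,422),(385,422)]),20,s),o,yaw).round(1))
print("nose top",rk(plane(g,q([(349,488),(400,488)]),120,s),o,yaw).round(1))
g=get_image("scene");print(proj(g,[[631,-14,6]]))
E
```

```text
front yaw -13.417026878874237 [[-62.3  70.3]
 [-62.  -75.7]]
gap floor [[-55.3   6. ]
 [-55.3  -5.1]]
gap top [[-56.3   5.8]
 [-56.3  -4.9]
 [-37.7   6. ]
 [-37.7  -4.2]]
nose bot [[-95.8   3.1]
 [-95.8  -2. ]]
nose top [[-94.4   1.7]
 [-94.4  -3.4]]
[[297.83817509 291.09880001]]
```

Request:
carry_out --deltas '[[[0,0,-0.04],0,1],[[0.02,0.002,-0.08],0,1],[[0.08,-0.012,-0.093],0,1],[[0.14,-0.028,-0.093],0,1],[[0.2,-0.042,-0.093],0,1],[[0.245,-0.053,-0.093],0,1],[[0.245,-0.053,-0.093],0,1],[[0.245,-0.053,-0.093],0,1],[[0.245,-0.053,-0.093],0,1]]'

```text
clock: 7.02
tcp_pos: [504.6, 15.6, 105.5]
orientation: [[0.972, -0.234, -0.006], [-0.234, -0.972, 0.01], [-0.008, -0.008, -1.0]]
ft_force: [-0.1, 1.1, -4.5]
width: 0.314
```

```bash
cat > st.py <<'E'
from h import *
def rep():
    s=state(); R=s["orientation"]; y=np.degrees(np.arctan2(R[1,0],R[0,0])); p=s["tcp_pos"]
    o=p[:2]+10.6*R[:2,0]; r=rk([o],(631.3,-14.2),-13.56)[0]
    f=s["ft_force"]; c,sn=np.cos(np.radians(-13.56)),np.sin(np.radians(-13.56))
    print("t",s["clock"],"tcp",p.round(1),"yaw",round(y,2),"slip rack",r.round(1),"under",round(p[2]-97,1),"F rack",np.round([f[0]*c+f[1]*sn,-f[0]*sn+f[1]*c,f[2]],1),"T",s["torque"].round(2),"zax",R[:,2].round(3),"w",round(s["width"],3))
    return s
E
python3 - <<'E'
from st import *
s=rep(); g=get_image("wrist"); save("w7c",g["img"],(230,0,430,200),4)
E
```

```text
t 7.0167 tcp [504.6  15.6 105.5] yaw -13.55 slip rack [-119.5   -0.7] under 8.5 F rack [-0.4  1.1 -4.5] T [-0.02 -0.02 -0.01] zax [-0.006  0.01  -1.   ] w 0.314
```

View pics/w7c.png

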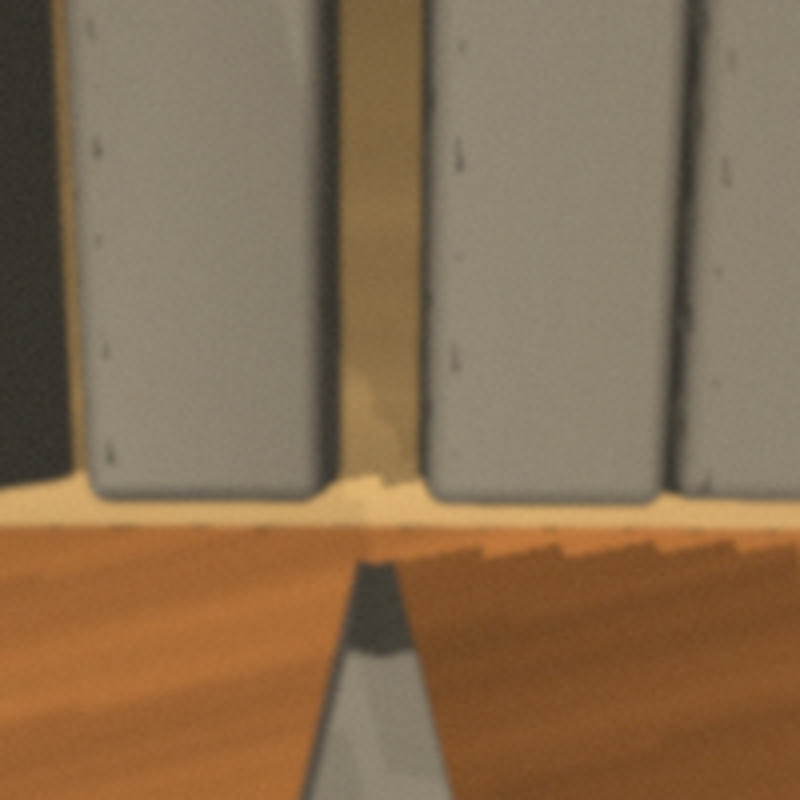

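Request:
carry_out --deltas '[[[0.02,-0.005,0.012],0,1],[[0.04,-0.01,0.012],0,1],[[0.06,-0.014,0.012],0,1],[[0.08,-0.019,0.012],0,1],[[0.1,-0.024,0.012],0,1],[[0.12,-0.029,0.012],0,1],[[0.142,-0.034,0.012],0,1],[[0.142,-0.034,0.012],0,1],[[0.142,-0.034,0.012],0,1]]'

```text
clock: 7.82
tcp_pos: [521.7, 11.5, 106.9]
orientation: [[0.972, -0.234, -0.006], [-0.234, -0.972, 0.01], [-0.008, -0.008, -1.0]]
ft_force: [-0.2, -1.0, -4.7]
width: 0.317
```

Run:
```python
from st import *
s=rep(); g=get_image("wrist"); save("w8c",g["img"],(230,0,430,200),4)
```

```text
t 7.8167 tcp [521.7  11.5 106.9] yaw -13.55 slip rack [-102.    -0.7] under 9.9 F rack [ 0.  -1.  -4.7] T [0.05 0.01 0.08] zax [-0.006  0.01  -1.   ] w 0.317
```

View pics/w8c.png

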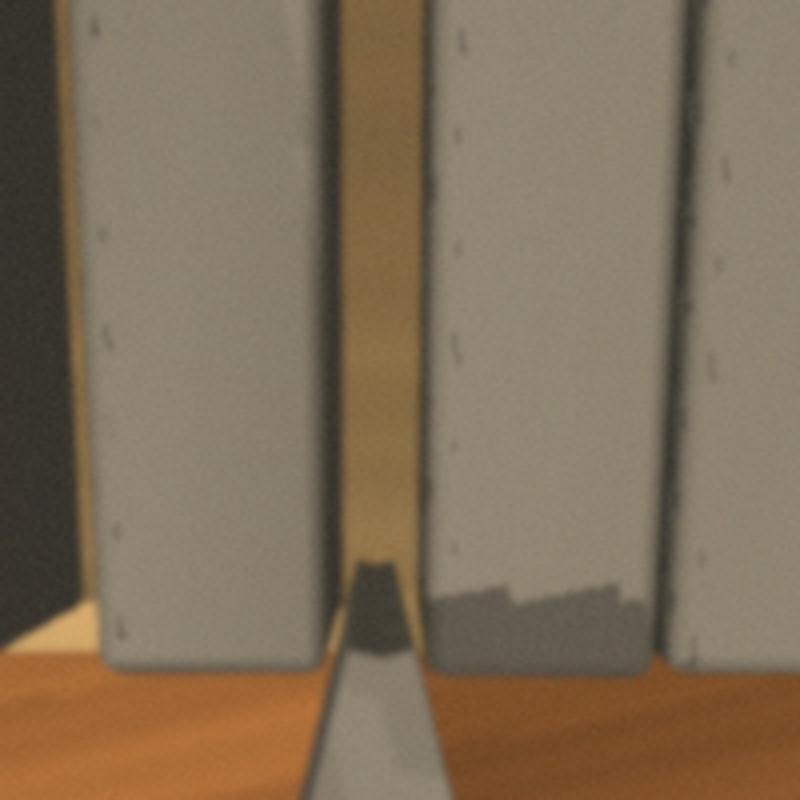

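The nose is in the gap and clear of both stones. Now I'll advance along the right-hand stone's face so that the left one yields.

Request:
carry_out --deltas '[[[0.014,0,0],0,1],[[0.028,0,0],0,1],[[0.042,0.001,0],0,1],[[0.056,0.001,0],0,1],[[0.07,0.001,0],0,1],[[0.086,0.001,0],0,1],[[0.086,0.001,0],0,1],[[0.086,0.001,0],0,1]]'

```text
clock: 8.53
tcp_pos: [532.0, 11.7, 106.9]
orientation: [[0.972, -0.234, -0.006], [-0.234, -0.972, 0.01], [-0.008, -0.008, -1.0]]
ft_force: [0.4, -0.5, -4.8]
width: 0.314
```

Run:
```python
from st import *
s=rep(); g=get_image("wrist"); save("w9c",g["img"],(230,0,430,200),4)
```

```text
t 8.5333 tcp [532.   11.7 106.9] yaw -13.55 slip rack [-92.    1.9] under 9.9 F rack [ 0.5 -0.4 -4.8] T [-0.06 -0.03 -0.03] zax [-0.006  0.01  -1.   ] w 0.314
```

View pics/w9c.png

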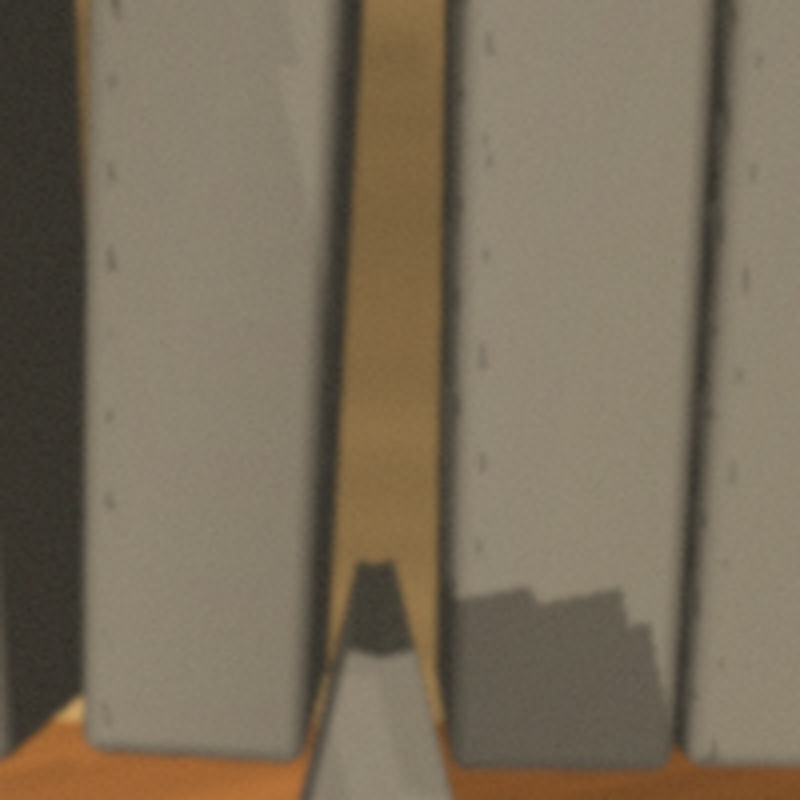

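The left stone is yielding, there's a small clearance on the right, and forces stay under 1 N.

Request:
carry_out --deltas '[[[0.014,0,0],0,1],[[0.028,0,0],0,1],[[0.042,0.001,0],0,1],[[0.056,0.001,0],0,1],[[0.07,0.001,0],0,1],[[0.086,0.001,0],0,1],[[0.086,0.001,0],0,1],[[0.086,0.001,0],0,1]]'

```text
clock: 9.25
tcp_pos: [542.4, 11.9, 106.9]
orientation: [[0.972, -0.234, -0.005], [-0.234, -0.972, 0.01], [-0.008, -0.008, -1.0]]
ft_force: [-0.0, -0.3, -4.2]
width: 0.316
```

Run:
```python
from st import *
s=rep(); g=get_image("wrist"); save("w10c",g["img"],(200,0,460,240),3)
```

```text
t 9.25 tcp [542.4  11.9 106.9] yaw -13.54 slip rack [-81.9   4.6] under 9.9 F rack [ 0.  -0.3 -4.2] T [-0.03  0.   -0.  ] zax [-0.005  0.01  -1.   ] w 0.316
```

View pics/w10c.png

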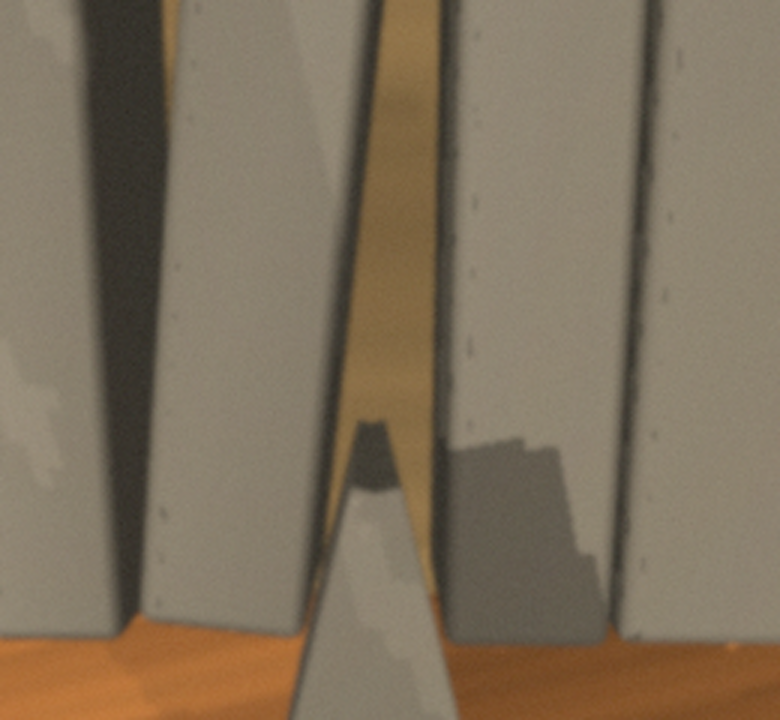

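Request:
carry_out --deltas '[[[0.014,0,0],0,1],[[0.028,0,0],0,1],[[0.042,0,0],0,1],[[0.056,0,0],0,1],[[0.07,0,0],0,1],[[0.086,0,0],0,1],[[0.086,0,0],0,1],[[0.086,0,0],0,1]]'

```text
clock: 9.97
tcp_pos: [552.9, 11.9, 106.9]
orientation: [[0.972, -0.234, -0.005], [-0.234, -0.972, 0.01], [-0.007, -0.008, -1.0]]
ft_force: [0.1, -0.6, -4.2]
width: 0.315
```

Run:
```python
from st import *
s=rep(); g=get_image("wrist"); save("w11c",g["img"],(200,0,460,240),3)
```

```text
t 9.9667 tcp [552.9  11.9 106.9] yaw -13.54 slip rack [-71.8   7. ] under 9.9 F rack [ 0.2 -0.5 -4.2] T [-0.24  0.02 -0.04] zax [-0.005  0.01  -1.   ] w 0.315
```

View pics/w11c.png

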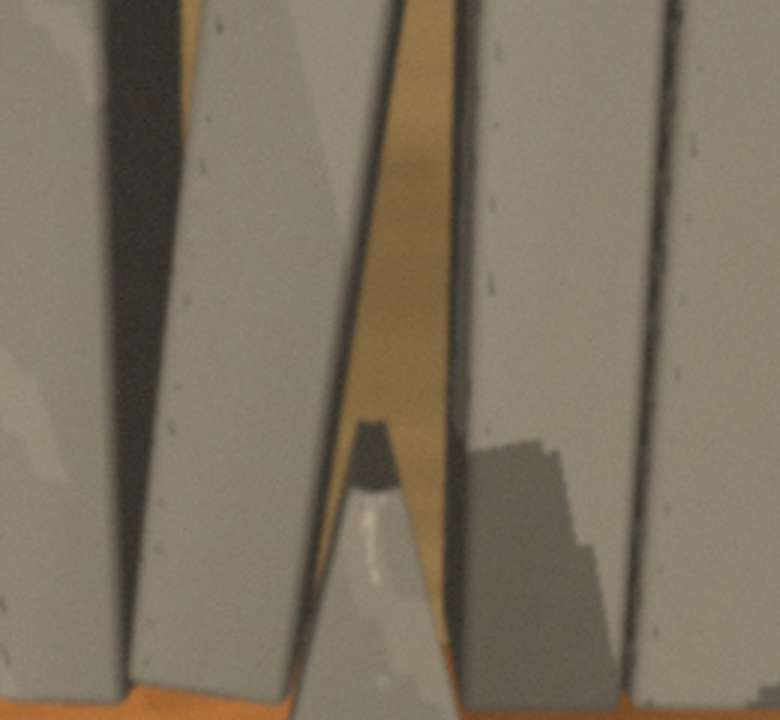

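Request:
carry_out --deltas '[[[0.014,0,0],0,1],[[0.028,0,0],0,1],[[0.042,0.001,0],0,1],[[0.06,0.001,0],0,1],[[0.072,-0.002,0],0,1],[[0.085,-0.005,0],0,1],[[0.085,-0.005,0],0,1],[[0.085,-0.005,0],0,1]]'

```text
clock: 10.68
tcp_pos: [563.2, 11.3, 107.0]
orientation: [[0.972, -0.234, -0.005], [-0.234, -0.972, 0.01], [-0.007, -0.009, -1.0]]
ft_force: [-0.9, -1.2, -4.2]
width: 0.312
```

Run:
```python
from st import *
s=rep(); g=get_image("wrist"); save("w12c",g["img"],(200,0,460,260),3)
```

```text
t 10.6833 tcp [563.2  11.3 107. ] yaw -13.55 slip rack [-61.6   8.8] under 10.0 F rack [-0.6 -1.4 -4.2] T [-0.26  0.05 -0.  ] zax [-0.005  0.01  -1.   ] w 0.312
```

View pics/w12c.png

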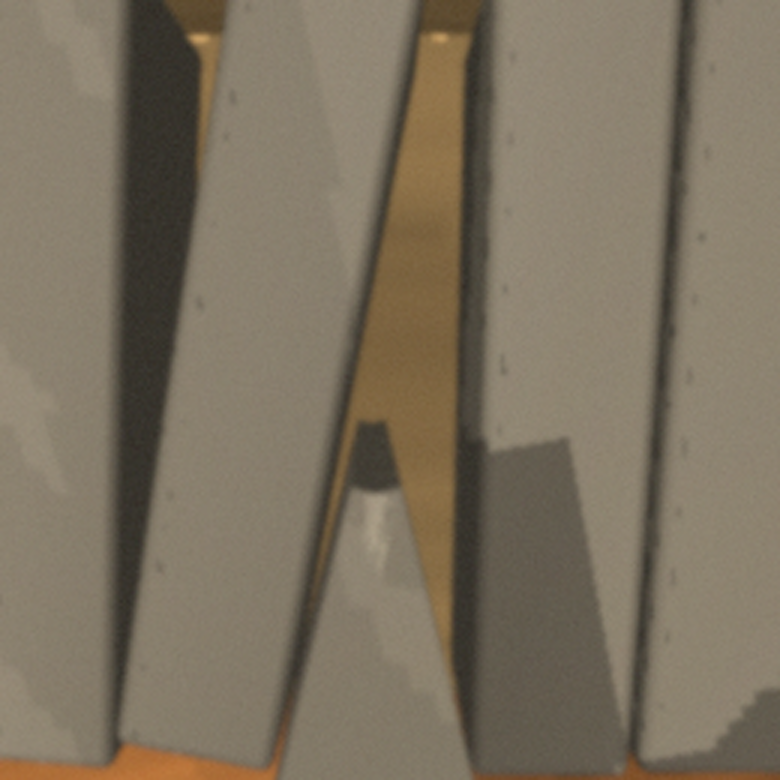

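Request:
carry_out --deltas '[[[0.014,-0.003,0],0,1],[[0.028,-0.006,0],0,1],[[0.042,-0.009,0],0,1],[[0.056,-0.012,0],0,1],[[0.07,-0.015,0],0,1],[[0.082,-0.017,0],0,1],[[0.082,-0.017,0],0,1],[[0.082,-0.017,0],0,1]]'

```text
clock: 11.4
tcp_pos: [573.2, 9.3, 107.0]
orientation: [[0.972, -0.234, -0.004], [-0.234, -0.972, 0.01], [-0.007, -0.009, -1.0]]
ft_force: [0.7, -1.1, -4.2]
width: 0.316
```

Run:
```python
from st import *
s=rep(); g=get_image("wrist"); save("w13c",g["img"],(200,0,460,260),3)
```

```text
t 11.4 tcp [573.2   9.3 107. ] yaw -13.55 slip rack [-51.4   9.2] under 10.0 F rack [ 0.9 -0.9 -4.2] T [-0.28  0.02 -0.04] zax [-0.004  0.01  -1.   ] w 0.316
```

View pics/w13c.png

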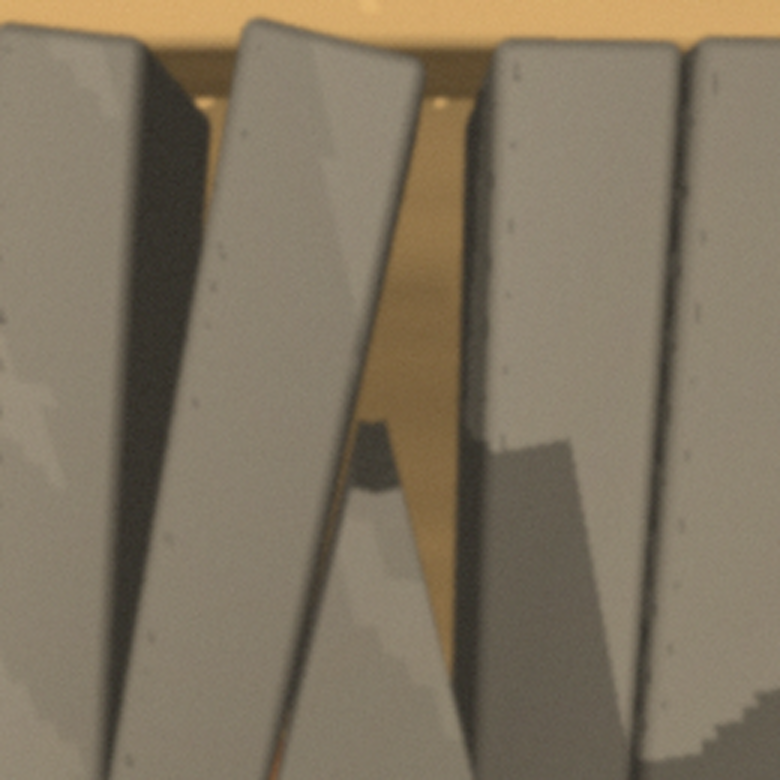

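Request:
carry_out --deltas '[[[0.014,-0.0035,0],0,1],[[0.028,-0.007,0],0,1],[[0.042,-0.01,0],0,1],[[0.056,-0.0135,0],0,1],[[0.07,-0.017,0],0,1],[[0.084,-0.02,0],0,1],[[0.097,-0.0235,0],0,1],[[0.097,-0.0235,0],0,1],[[0.097,-0.0235,0],0,1]]'

```text
clock: 12.2
tcp_pos: [584.9, 6.4, 107.0]
orientation: [[0.972, -0.234, -0.004], [-0.234, -0.972, 0.01], [-0.006, -0.009, -1.0]]
ft_force: [-0.3, -1.1, -4.8]
width: 0.314
```

Run:
```python
from st import *
s=rep(); g=get_image("wrist"); save("w14c",g["img"],(200,0,460,260),3)
```

```text
t 12.2 tcp [584.9   6.4 107. ] yaw -13.55 slip rack [-39.3   9.2] under 10.0 F rack [-0.1 -1.2 -4.8] T [-0.34  0.12 -0.1 ] zax [-0.004  0.01  -1.   ] w 0.314
```

View pics/w14c.png

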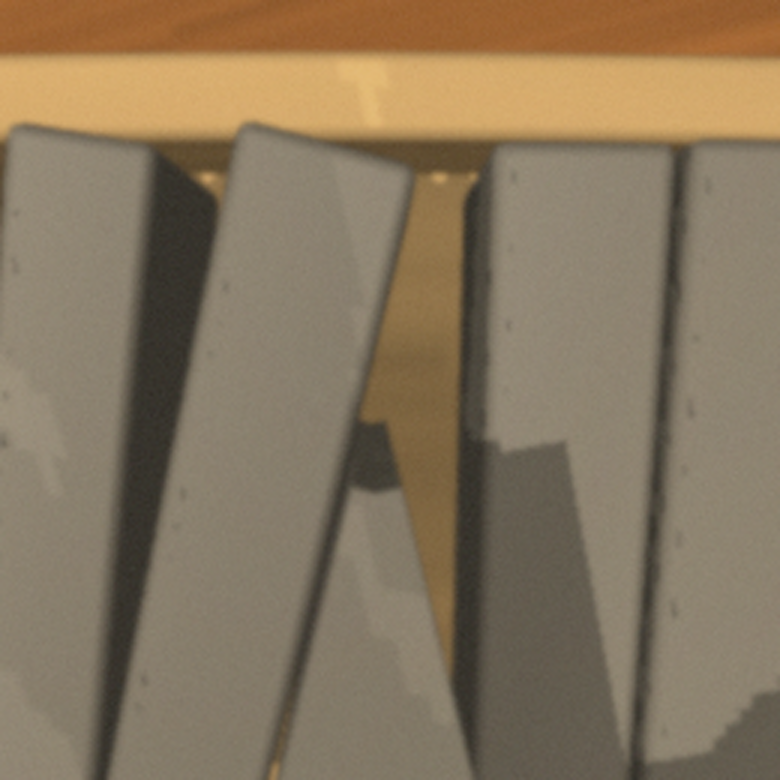

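Request:
carry_out --deltas '[[[0.014,-0.0035,0],0,1],[[0.028,-0.007,0],0,1],[[0.042,-0.01,0],0,1],[[0.056,-0.0135,0],0,1],[[0.07,-0.017,0],0,1],[[0.084,-0.02,0],0,1],[[0.097,-0.0235,0],0,1],[[0.097,-0.0235,0],0,1],[[0.097,-0.0235,0],0,1]]'

```text
clock: 13.0
tcp_pos: [596.8, 3.6, 107.0]
orientation: [[0.972, -0.234, -0.004], [-0.234, -0.972, 0.01], [-0.006, -0.009, -1.0]]
ft_force: [0.5, -0.8, -4.3]
width: 0.314
```

Run:
```python
from st import *
s=rep(); g=get_image("wrist"); save("w15c",g["img"],(140,0,460,260),2.4)
```

```text
t 13.0 tcp [596.8   3.6 107. ] yaw -13.55 slip rack [-27.1   9.2] under 10.0 F rack [ 0.6 -0.7 -4.3] T [-0.4   0.06  0.  ] zax [-0.004  0.01  -1.   ] w 0.314
```

View pics/w15c.png

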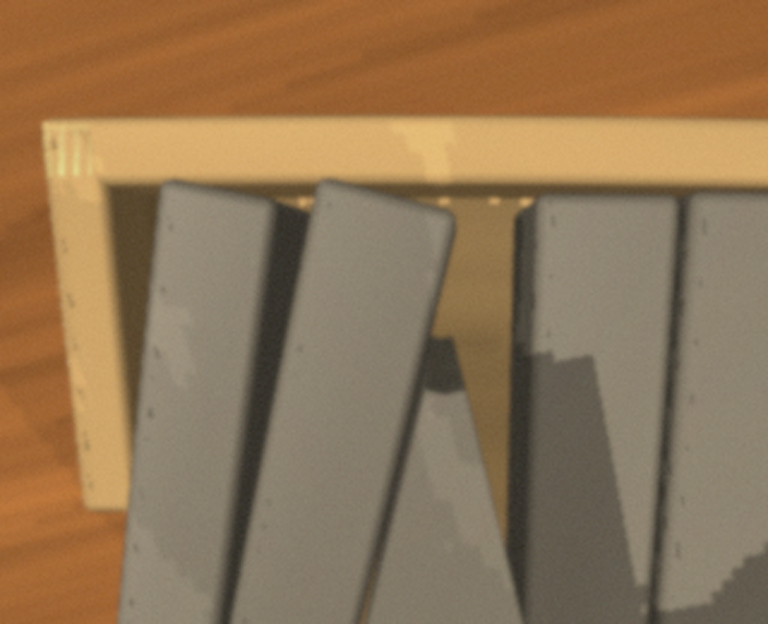

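Request:
carry_out --deltas '[[[0.001,0.004,0],0,1],[[0.002,0.008,0],0,1],[[0.002,0.008,0],0,1],[[0.002,0.008,0],0,1]]'

```text
clock: 13.38
tcp_pos: [597.0, 4.8, 107.1]
orientation: [[0.972, -0.234, -0.003], [-0.234, -0.972, 0.01], [-0.006, -0.009, -1.0]]
ft_force: [0.1, -0.4, -4.7]
width: 0.314
```

Run:
```python
from st import *
s=rep()
```

```text
t 13.3833 tcp [597.    4.8 107.1] yaw -13.54 slip rack [-27.2  10.4] under 10.1 F rack [ 0.2 -0.4 -4.7] T [-0.27  0.12  0.02] zax [-0.003  0.01  -1.   ] w 0.314
```

Request:
carry_out --deltas '[[[0.013,-0.003,0],0,1],[[0.026,-0.006,0],0,1],[[0.039,-0.009,0],0,1],[[0.052,-0.012,0],0,1],[[0.065,-0.0155,0],0,1],[[0.065,-0.0155,0],0,1],[[0.065,-0.0155,0],0,1]]'

```text
clock: 13.97
tcp_pos: [605.0, 2.9, 107.1]
orientation: [[0.972, -0.234, -0.003], [-0.234, -0.972, 0.01], [-0.005, -0.009, -1.0]]
ft_force: [-0.2, -1.1, -4.8]
width: 0.311
```

Run:
```python
from st import *
s=rep(); g=get_image("wrist"); save("w16c",g["img"],(140,40,460,300),2.4)
g=get_image("scene"); save("s16",g["img"],(220,200,420,350),4)
```

```text
t 13.9667 tcp [605.    2.9 107.1] yaw -13.54 slip rack [-18.9  10.5] under 10.1 F rack [ 0.1 -1.2 -4.8] T [-0.32  0.09 -0.02] zax [-0.003  0.01  -1.   ] w 0.311
```

View pics/w16c.png

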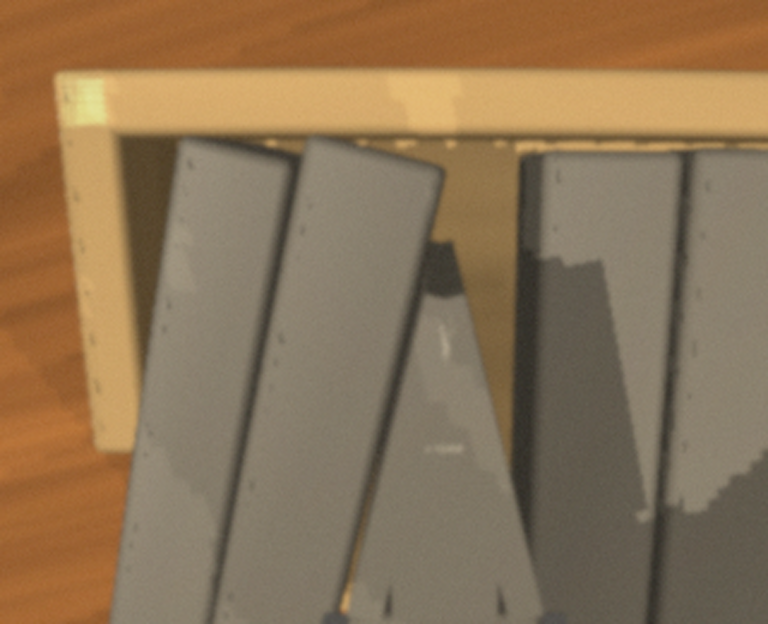

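View pics/s16.png

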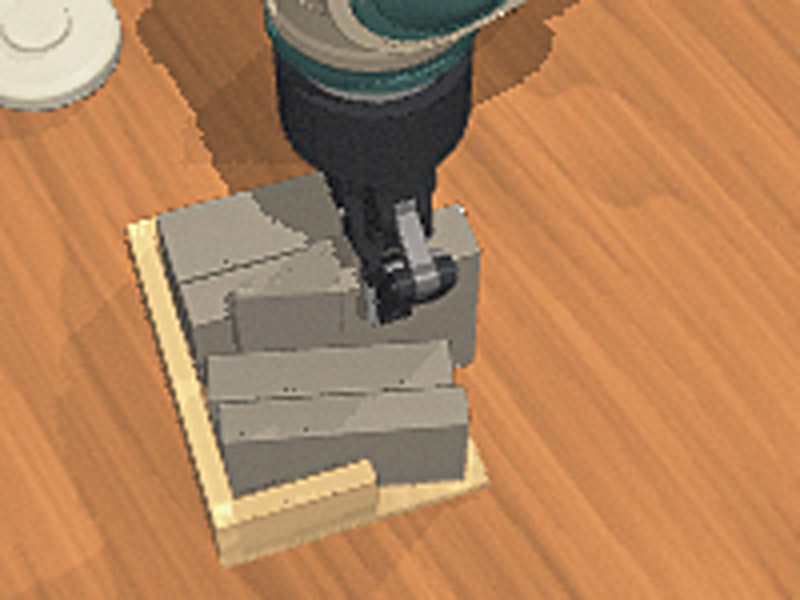

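Request:
carry_out --deltas '[[[0.01,-0.0025,0],0,1],[[0.02,-0.005,0],0,1],[[0.03,-0.007,0],0,1],[[0.04,-0.0095,0],0,1],[[0.04,-0.0095,0],0,1],[[0.04,-0.0095,0],0,1]]'

```text
clock: 14.57
tcp_pos: [609.8, 1.7, 107.0]
orientation: [[0.972, -0.234, -0.003], [-0.234, -0.972, 0.01], [-0.005, -0.009, -1.0]]
ft_force: [-1.3, -1.9, -4.9]
width: 0.318
```

Run:
```python
from st import *
s=rep(); g=get_image("wrist"); save("w17c",g["img"],(140,40,460,300),2.4)
```

```text
t 14.5667 tcp [609.8   1.7 107. ] yaw -13.55 slip rack [-14.   10.4] under 10.0 F rack [-0.8 -2.1 -4.9] T [-0.54  0.29 -0.05] zax [-0.003  0.01  -1.   ] w 0.318
```

View pics/w17c.png

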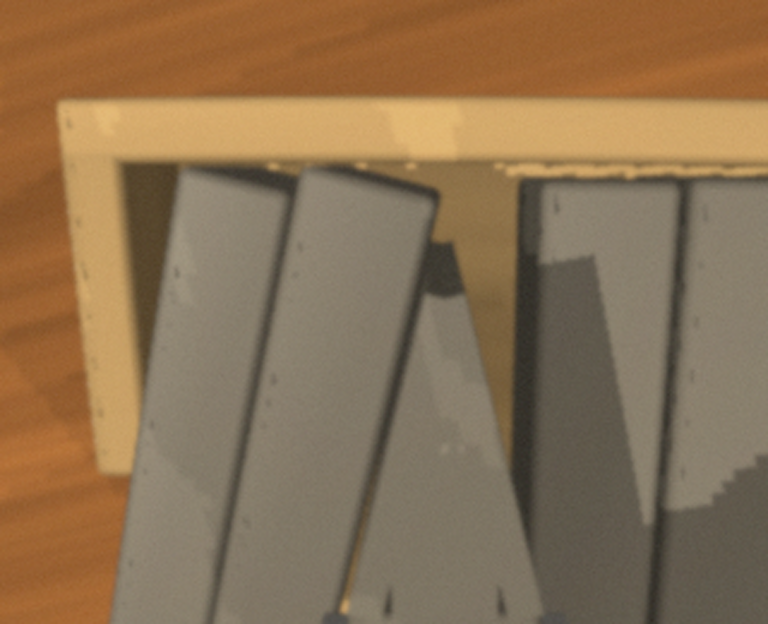

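Request:
carry_out --deltas '[[[0.008,-0.002,0],0,1],[[0.016,-0.004,0],0,1],[[0.024,-0.006,0],0,1],[[0.032,-0.008,0],0,1],[[0.032,-0.008,0],0,1],[[0.032,-0.008,0],0,1]]'

```text
clock: 15.12
tcp_pos: [613.8, 0.8, 107.0]
orientation: [[0.972, -0.234, -0.003], [-0.234, -0.972, 0.01], [-0.005, -0.009, -1.0]]
ft_force: [-1.7, -2.4, -5.0]
width: 0.317
```

Run:
```python
from st import *
s=rep(); g=get_image("wrist"); save("w18c",g["img"],(140,40,460,300),2.4)
```

```text
t 15.1167 tcp [613.8   0.8 107. ] yaw -13.54 slip rack [-10.   10.5] under 10.0 F rack [-1.1 -2.7 -5. ] T [-0.57  0.35 -0.07] zax [-0.003  0.01  -1.   ] w 0.317
```

View pics/w18c.png

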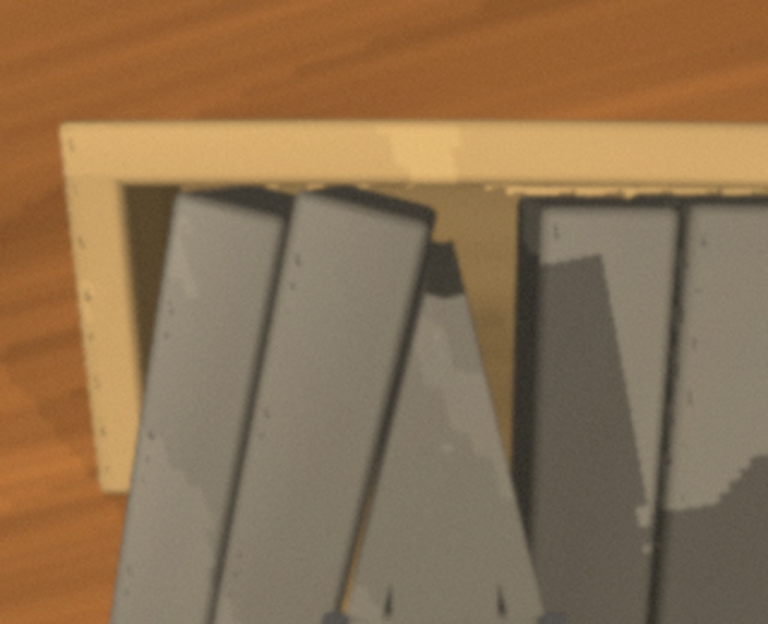

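Request:
carry_out --deltas '[[[0.008,-0.002,0],0,1],[[0.016,-0.004,0],0,1],[[0.024,-0.006,0],0,1],[[0.032,-0.008,0],0,1],[[0.04,-0.0095,0],0,1],[[0.04,-0.0095,0],0,1],[[0.04,-0.0095,0],0,1]]'

```text
clock: 15.75
tcp_pos: [618.2, -0.9, 106.7]
orientation: [[0.972, -0.235, -0.004], [-0.235, -0.972, 0.009], [-0.006, -0.008, -1.0]]
ft_force: [-2.7, -4.7, -3.9]
width: 0.315
```

Run:
```python
from st import *
s=rep(); g=get_image("wrist"); save("w19",g["img"]); save("w19c",g["img"],(240,60,460,240),3.5)
```

```text
t 15.75 tcp [618.2  -0.9 106.7] yaw -13.57 slip rack [-5.2  9.8] under 9.7 F rack [-1.5 -5.2 -3.9] T [-1.11  0.98 -0.08] zax [-0.004  0.009 -1.   ] w 0.315
```

View pics/w19c.png

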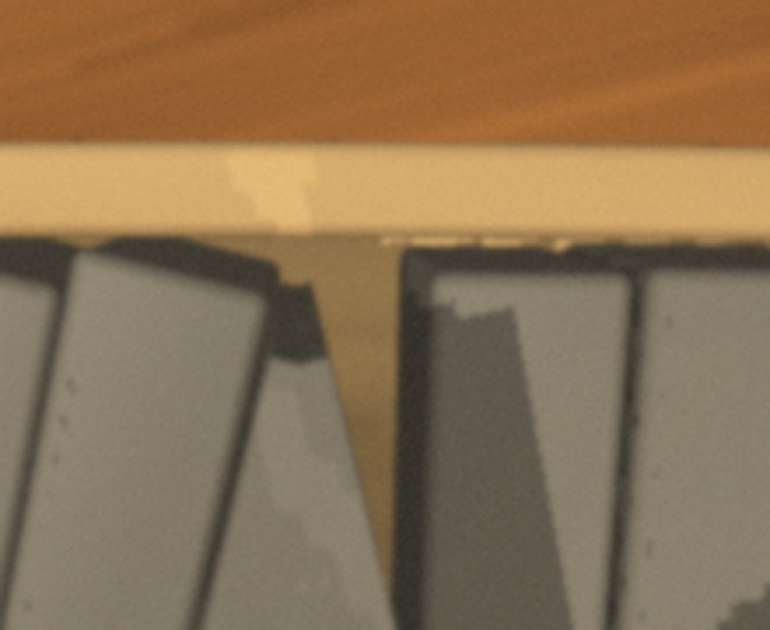

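Run:
```python
from st import *
s=rep(); g=get_image("wrist"); q=lambda l:np.array(l)/3.5+[240,60]; o=(631.3,-14.2);y=-13.56
print("wall inner top",rk(plane(g,q([(0,235),(770,240)]),45,s),o,y).round(1),"wall outer",rk(plane(g,q([(0,143),(770,147)]),45,s),o,y).round(1))
print("nose top",rk(plane(g,q([(270,358),(328,358)]),s["tcp_pos"][2]+3,s),o,y).round(1))
print("right stone top",rk(plane(g,q([(432,275),(628,275),(420,630)]),66,s),o,y).round(1))
print("left stone rear top",rk(plane(g,q([(80,250),(268,295),(190,630)]),66,s),o,y).round(1))
```

```text
t 15.8 tcp [618.2  -1.  106.7] yaw -13.57 slip rack [-5.2  9.8] under 9.7 F rack [-3.2 -5.8 -4.2] T [-1.06  0.98 -0.06] zax [-0.004  0.009 -1.   ] w 0.312
wall inner top [[ 57.2  49.5]
 [ 56.7 -50.8]] wall outer [[ 68.6  48.8]
 [ 68.2 -49.7]]
nose top [[49.8 12.6]
 [49.8  7.6]]
right stone top [[ 53.5  -5. ]
 [ 53.6 -27.7]
 [ 10.1  -4.7]]
left stone rear top [[56.4 35.7]
 [51.2 14. ]
 [10.  24.2]]
```

Net force is about 6 N on the left side, with about 1 mm clearance on the right. By vision the nose is about 7 mm from the back wall, so roughly 5 mm remain. I'll continue, giving way slightly to the right.

Request:
carry_out --deltas '[[[0.004,-0.003,0],0,1],[[0.01,-0.006,0],0,1],[[0.016,-0.009,0],0,1],[[0.021,-0.0125,0],0,1],[[0.021,-0.0125,0],0,1],[[0.021,-0.0125,0],0,1]]'

```text
clock: 16.35
tcp_pos: [620.9, -2.5, 106.7]
orientation: [[0.972, -0.235, -0.004], [-0.235, -0.972, 0.009], [-0.006, -0.008, -1.0]]
ft_force: [-2.6, -2.7, -4.7]
width: 0.317
```

Run:
```python
from st import *
s=rep(); g=get_image("wrist"); save("w20c",g["img"],(200,60,460,240),3)
```

```text
t 16.35 tcp [620.9  -2.5 106.7] yaw -13.57 slip rack [-2.3  8.9] under 9.7 F rack [-1.9 -3.2 -4.7] T [-0.85  0.51 -0.04] zax [-0.004  0.009 -1.   ] w 0.317
```

View pics/w20c.png

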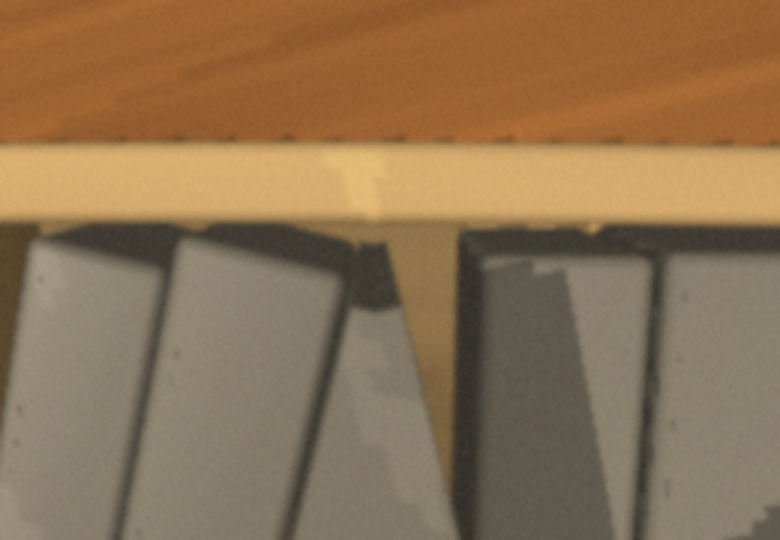

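Request:
carry_out --deltas '[[[0.005,-0.002,0],0,1],[[0.01,-0.004,0],0,1],[[0.018,-0.006,0],0,1],[[0.018,-0.006,0],0,1],[[0.018,-0.006,0],0,1]]'

```text
clock: 16.82
tcp_pos: [623.0, -3.5, 106.6]
orientation: [[0.972, -0.235, -0.004], [-0.235, -0.972, 0.009], [-0.006, -0.008, -1.0]]
ft_force: [-3.6, -3.6, -4.0]
width: 0.316
```

Run:
```python
from st import *
s=rep(); g=get_image("wrist"); save("w21c",g["img"],(200,60,460,240),3); save("w21",g["img"])
g=get_image("top"); save("t21",g["img"],(220,140,380,320),4)
```

```text
t 16.8167 tcp [623.   -3.5 106.6] yaw -13.58 slip rack [-0.   8.5] under 9.6 F rack [-2.6 -4.3 -4. ] T [-0.91  0.82 -0.08] zax [-0.004  0.009 -1.   ] w 0.316
```

View pics/w21c.png

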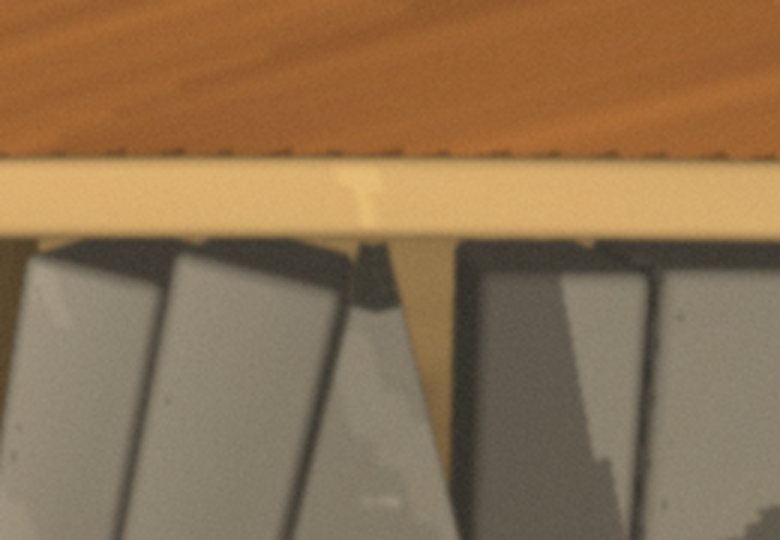

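View pics/t21.png

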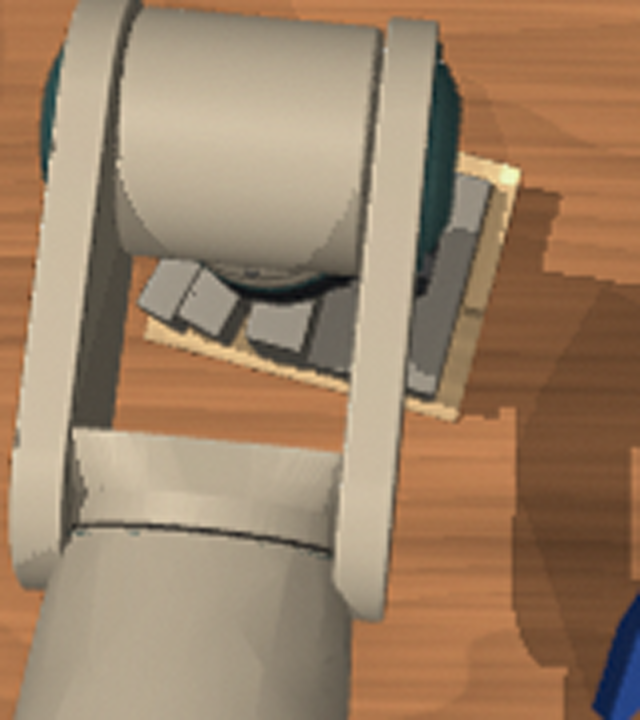

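Request:
carry_out --deltas '[[[0,0,-0.008],0,1],[[0,0,-0.016],0,1],[[0,0,-0.022],0,1],[[0,0,-0.022],0,1]]'

```text
clock: 17.25
tcp_pos: [623.2, -3.6, 104.2]
orientation: [[0.972, -0.235, -0.003], [-0.235, -0.972, 0.009], [-0.005, -0.008, -1.0]]
ft_force: [-1.4, -4.7, -3.0]
width: 0.313
```

Run:
```python
from st import *
s=rep(); g=get_image("wrist"); q=lambda l:np.array(l)/3+[200,60]; o=(631.3,-14.2);y=-13.56
save("w22c",g["img"],(200,60,460,240),3)
print("wall inner top",rk(plane(g,q([(0,237),(770,240)]),45,s),o,y).round(1))
print("nose top",rk(plane(g,q([(348,308),(402,308)]),s["tcp_pos"][2]+3,s),o,y).round(1))
```

```text
t 17.25 tcp [623.2  -3.6 104.2] yaw -13.59 slip rack [0.3 8.4] under 7.2 F rack [-0.2 -4.9 -3. ] T [-1.05  0.42 -0.14] zax [-0.003  0.009 -1.   ] w 0.313
wall inner top [[ 57.8  66.2]
 [ 57.3 -50.4]]
nose top [[55.1 11.6]
 [55.1  6.2]]
```

View pics/w22c.png

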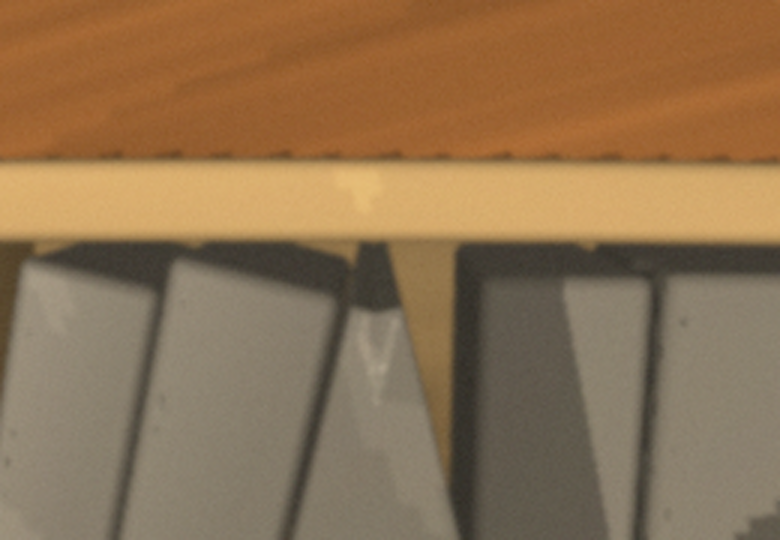

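Request:
carry_out --deltas '[[[0,0,-0.005],0,1],[[0,0,-0.01],0,1],[[0,0,-0.01],0,1]]'

```text
clock: 17.55
tcp_pos: [623.4, -3.6, 103.4]
orientation: [[0.972, -0.235, -0.002], [-0.235, -0.972, 0.009], [-0.004, -0.008, -1.0]]
ft_force: [-2.8, -3.6, 0.2]
width: 0.316
```

Run:
```python
from st import *
rep()
```

```text
t 17.55 tcp [623.4  -3.6 103.4] yaw -13.59 slip rack [0.4 8.4] under 6.4 F rack [-1.9 -4.2  0.2] T [-1.06  0.63 -0.13] zax [-0.002  0.009 -1.   ] w 0.316
```

The floor carries the weight now. Releasing gently.

Request:
carry_out --deltas '[[[0,0,-0.003],0,1],[[0,0,-0.003],0,0.4],[[0,0,-0.003],0,0.3],[[0,0,-0.003],0,0.2],[[0,0,-0.003],0,0.1],[[0,0,-0.003],0,0],[[0,0,-0.003],0,0],[[0,0,-0.003],0,0]]'

```text
clock: 18.22
tcp_pos: [623.5, -3.4, 103.3]
orientation: [[0.972, -0.235, -0.002], [-0.235, -0.972, 0.009], [-0.004, -0.008, -1.0]]
ft_force: [-0.1, -0.1, -0.4]
width: 0.503
```

Run:
```python
from st import *
rep(); g=get_image("wrist"); save("w23",g["img"])
```

```text
t 18.2167 tcp [623.5  -3.4 103.3] yaw -13.58 slip rack [0.5 8.7] under 6.3 F rack [-0.  -0.1 -0.4] T [-0.04 -0.01 -0.  ] zax [-0.002  0.009 -1.   ] w 0.503
```

View pics/w23.png

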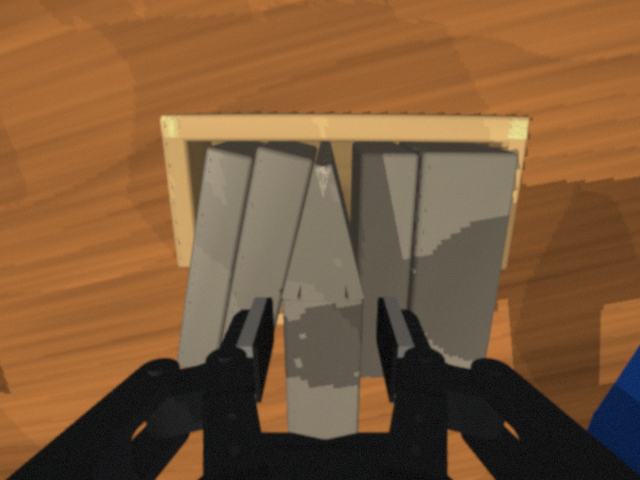

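Request:
carry_out --deltas '[[[0,0,0.05],0,0],[[0,0,0.15],0,0],[[0,0,0.3],0,0],[[0,0,0.5],0,0],[[0,0,0.7],0,0],[[0,0,0.9],0,0],[[0,0,0.9],0,0],[[0,0,0.9],0,0]]'

```text
clock: 18.93
tcp_pos: [624.3, -3.5, 214.4]
orientation: [[0.972, -0.235, 0.003], [-0.235, -0.972, 0.009], [0.001, -0.009, -1.0]]
ft_force: [0.0, 1.1, 0.3]
width: 0.504
```

Run:
```python
from st import *
rep(); g=get_image("wrist"); save("w24",g["img"],(160,80,480,400),1.9)
g=get_image("scene"); save("s24",g["img"],(210,200,410,350),4)
```

```text
t 18.9333 tcp [624.3  -3.5 214.4] yaw -13.58 slip rack [1.3 8.8] under 117.4 F rack [-0.3  1.1  0.3] T [-0.02  0.02  0.01] zax [ 0.003  0.009 -1.   ] w 0.504
```

View pics/w24.png

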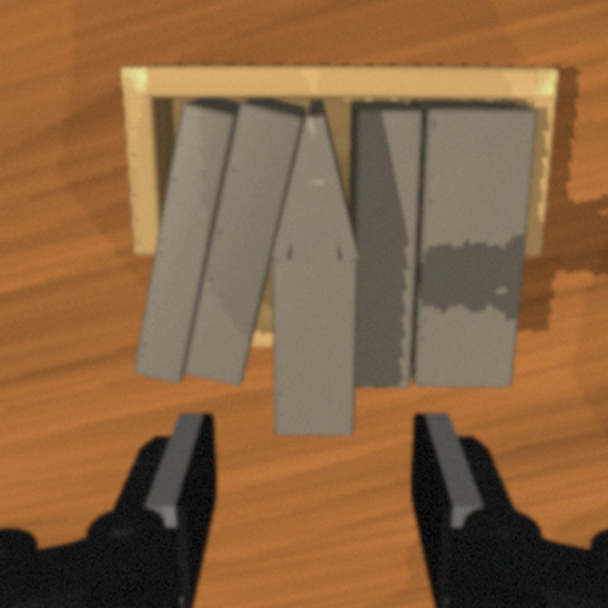

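View pics/s24.png

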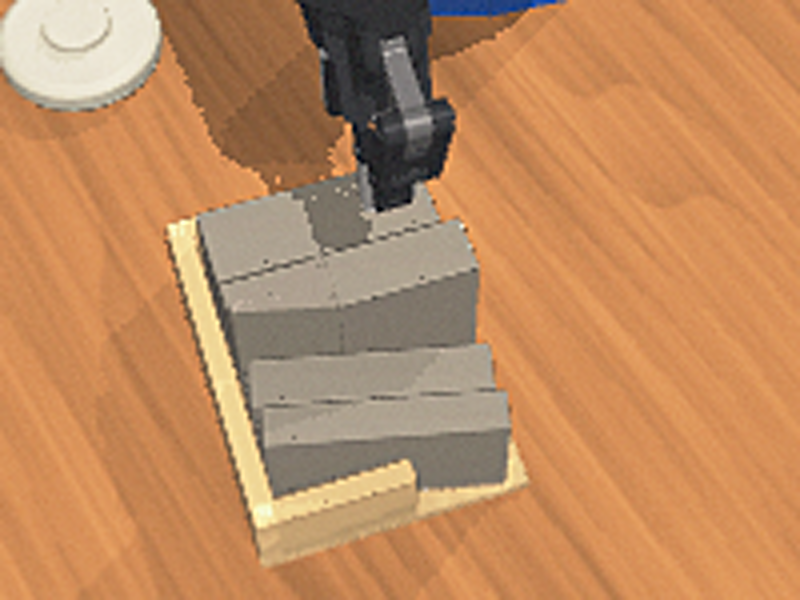

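Released and retreated; the stone stands flush against the right stone. Final measurement:

Run:
```python
from st import *
s=state(); g=get_image("wrist"); q=lambda l:np.array(l)/1.9+[160,80]; o=(631.3,-14.2);y=-13.56
w=rk(plane(g,q([(155,97),(535,99)]),45,s),o,y); print("wall in",w.round(1),"yaw",np.degrees(np.arctan2(-(w[0]-w[1])[0],(w[0]-w[1])[1])))
S=rk(plane(g,q([(311,113),(326,113),(275,434),(353,434),(273,259),(356,259)]),106,s),o,y); print("slip",S.round(1)); 
n=(S[0]+S[1])/2;b=(S[2]+S[3])/2; print("c",((n+b)/2).round(1),"yaw",np.degrees(np.arctan2(*(n-b)[::-1])))
L=rk(plane(g,q([(248,99),(305,107),(241,384),(185,375)]),66,s),o,y); print("L",L.round(1),L.mean(0).round(1))
R=rk(plane(g,q([(354,107),(421,108),(411,386),(356,387)]),66,s),o,y); print("R",R.round(1),R.mean(0).round(1))
g=get_image("top"); save("t24",g["img"])
```

```text
wall in [[ 55.4  70.3]
 [ 54.7 -73.6]] yaw -0.29220458404692273
slip [[ 53.8  10.6]
 [ 53.8   6.1]
 [-54.   23.3]
 [-54.   -3.7]
 [  8.6  22.7]
 [  8.6  -3.6]]
c [-0.1  9.1] yaw -0.7884113127549858
L [[ 55.7  33.1]
 [ 52.9  13.1]
 [-53.9  39.1]
 [-50.1  61.2]] [ 1.2 36.6]
R [[ 52.9  -4.1]
 [ 52.6 -27.6]
 [-54.6 -28.4]
 [-55.1  -6.6]] [ -1.1 -16.7]
```

View pics/t24.png

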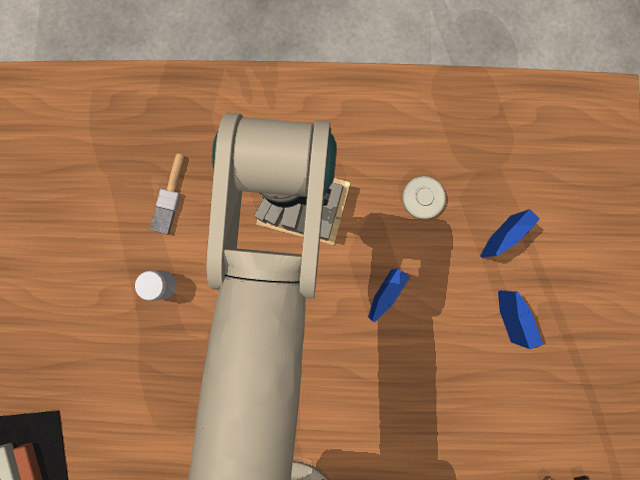

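```bash
python3 -c "
from station import *
print(state()['qd'].round(2)); print(hand_in())"
```

```text
[ 0.07  0.2  -0.04 -0.02  0.11  0.02]
the job is handed in; nothing more can be done
None
```

The tall grey stone is back in the rack, thin end first, standing on the floor between the two middle stones and released. I handed the job in at about 19 s of the 69 s allowed, and no verdict was reported.

I gripped it by its upper part, lowered it in front of the rack and slid it in along the right middle stone, so that the left one gave way. Just before the end I let it go about 1 mm back to the right. The net wrist force during the push peaked at about 7 N. The wrist only feels the total, so I could not read the force on each stone separately.

| Last check (wrist camera, good to about 2 mm) | Result |
|---|---|
| Distance from home along the rack | within about 1.5 mm (two views gave about −1.3 and −0.2 mm) |
| Sideways position | about +9 mm, on the side that yields |
| Square to the rack | within about 1° |
| Gap from nose to back wall | about 1–2 mm |
| Middle stones, distance along the rack | about +1 mm (left) and −1 mm (right) |

- **Left stones:** the left middle stone and the thin end stone stand upright but are turned about 10° (12–14° during the push), resting along the taper. They did not square up.
- **Tilt:** I judged it only by eye in the pictures.
- **Bystanders:** the tin, wheel, brush and blue look-alikes appear unmoved in the top view. The gripper was clear of everything at hand-in.

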